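# Lock the end stop of a baguette portion guide

### The arm

A 6-joint arm with a two-finger parallel gripper is mounted at the origin on a cart in front of the work surface, level with it; the furniture and walls round the work are solid. World frame = base frame: x ahead of the robot, y to its left, z up, the work surface at z = 0. Lengths are in m, angles in rad, forces in N, time in s.
With the tool pointing down it reaches from about 0.375 to 0.75 m from the base axis. Payload 9 kg.
Tool frame: the origin (TCP) lies at the very end of the fingers, on their centre line; the grasp point (between the pads) lies 19 mm behind it; z points along the fingers, x is the direction in which the jaws open and shut, and the axes are right-handed (so a half turn about z gives the same grasp; the last joint's range is limited). The gripper opens to 85 mm and grips with 20 to 120 N. Pads are 22 mm wide; open, the fingers measure 114 mm over their backs; the gripper's body (76 mm by 85 mm) begins 54 mm behind the grasp point. The pads swing forward as they close: fully open they stand 13 mm farther back than shut.
Start: joints at [1.084, 0.104, 0.097, 1.564, 0, 1.353], TCP at [0.159, 0.578, 0.231] pointing down, gripper open.
Joint ranges: [-2.99, 2.99], [-0.84, 1.86], [-1.1, 1.16], [-1.84, 2.11], [-1.51, 1.56], [-3.14, 3.14]. Speed limits (rad/s): [2.22, 2.22, 2.57, 3.14, 3.14, 3.14].

### API

Orientations are given as [roll, pitch, yaw] about the fixed x, y, z axes, in that order (R = Rz(yaw) Ry(pitch) Rx(roll)).
In Python, from bench import status, optics, finish_job gives the robot as it stands.
- The arm moves only by the tool arm_command, never from a script. Its argument "series" is one flat list of numbers, 4 for each row, row after row: the shift along the tool's x, y, z in cm, then the turn about the tool's z in rad. In form: [x, y, z, roll, x, y, z, roll, ...]. A call has 1 to 12 rows; each row is the pose to reach, as a shift and turn from the pose commanded when the call began, along the tool's axes at that moment; what a row does not reach only later rows make up. A row lasts 1/12 s, in which the tool goes at most 41.7 mm and 7.16 degrees, less where a joint would pass 70% of its speed; a pose out of reach is approached as far as the arm can. A call with a gripper value outside its range is refused whole. "gripper" is the closure in counts, from 0 (fully open) to 255 (shut), set as the call begins (left out, the last holds). The fingers move at their own pace and stop on an object; the grip force is fixed at half the most. Time passes only in rows, so rows that repeat a pose let the fingers close. It gives the time, the measured TCP pose, the force and the opening at its end, in the units of the state.
- status.sense(): the state, without advancing time (a new reading comes with each control period).
- optics.capture(name): name is "scene" or "top" or "wrist"; returns (picture, depth): 420x560x3 uint8, red, green, blue; 420x560 float32, m along the optical axis (not along the pixel's ray), 0 where there is no reading.
- optics.camera_model(name): a dict with "fovy" (degrees; the focal length in pixels is half the picture's height over the tangent of half this angle, whatever the lens; pixels are square), "cx", "cy" (the principal point, pixels), "world_from_camera" (4x4, takes a point from camera to world coordinates); the wrist camera has in their place "T_tool_cam" (4x4, takes a point from camera to tool coordinates, whose origin is the TCP and whose axes are the tool frame's). Camera axes: x right, y down, z forward; pixel columns grow to the right and rows downward; lengths in m; the calibration is good to about 2 mm. A picture is of the moment at which its call begins: read the wrist's pose just before it. camera_model takes no time and is no camera call.
- finish_job(): hands the job in, once; it reports no verdict.
The state is a dict: "t": time; "qpos": joint angles; "qd": joint speeds; "tau": joint torques, N m; "position": TCP position; "tool_rot": TCP orientation; "contact_force": force on the tool from outside, world axes, zero at the start; "torque": the same for the moment, N m; "finger_gap": finger opening in m.
Only numpy, scipy, OpenCV 4.12 (cv2) and the standard library are available. Lean on these libraries where they do the work, as an engineer would, in place of code of your own. Each camera call takes 0.05 s, during which the arm holds its last target.

### The job

Set the end stop of the sloping baguette guide and lock it: take the red-winged thumbscrew from its wooden rest, put it through the slot in the aluminium stop and slide the stop leftwards, away from the twin blade plates, until the hidden slot in the strip below lines up and the screw goes fully home through both, its collar down on the stop. Then give the screw a quarter turn, so that its wing lies along the slide, and let go. Leave the mug, the shaker and the pepper mill standing where they are.

Things in the scene. Friction and masses are not known exactly. Their poses are not given: they have to be found in the camera images.
- guide: fixed sloping wooden bed of the baguette guide, 300 mm wide (y), 155 mm deep (x). Origin on the worktop under the middle of the track; z up, x level towards the raised rear edge (away from the robot and leftwards), y to the left along the track. The face slopes up along +x at 30 degrees to level: its normal here is (-sin 30, 0, cos 30 degrees).
- track (a point): middle of the track on the bed's face, 105 mm straight above the guide's origin, axes as the guide's. A dark steel strip 10 mm thick lies in the track with one through slot, 32 mm up the slope by 14 mm along y, hidden under the stop. Its place along y varies and is not told: it meets the stop's slot when joint stop is somewhere from 0.028 to 0.062. Below the strip is open space.
- stop (a joint): position of the aluminium end stop along the track in m, 0 (end near the twin steel blade plates) to 0.07 (left end), growing along the guide's +y. It starts within 12 mm of 0 and has to go left. It slides with about 2 N of friction and stays where it is left; no spring.
- stop_slot (a point): middle of the upper mouth of the slot in the stop's flat flange; moves with the stop. z is the slope's normal (up, leaning 30 degrees to the near side), x up the slope, y along the slide to the left. Slot 32 mm along x, 14 mm along y, through the 10 mm flange; the steel strip's face is 11.5 mm below this point, its underside 21.5 mm.
- stop_fence (a point): middle of the top edge of the stop's upright fence plate, axes as stop_slot. The fence is 10 mm thick (y), stands 60 mm to the right (-y) of the slot and rises 51 mm above the flange. The flange is 62 mm along x and reaches 80 mm to +y of the slot.
- screw: quarter-turn thumbscrew, 88 mm long, about 100 g. Origin at the middle of the foot's end, z along the shank to the wing, x along the width of wing and foot. Foot: steel bar 28 mm (x) by 10 mm (y), z 0 to 10 mm, lowest 4 mm stepped in to 24 by 7 mm. Shank 10 mm thick up to z 34, then the collar. A half turn about z makes no difference. Starts hanging upright in the rest, wing up.
- screw_collar (a point): middle of the underside of the screw's collar (42 mm across, 6 mm thick), 34 mm up from the screw's origin, axes as the screw's. Foot and slots pass only with the wing pointing up the slope (2 mm play each side). Home, the foot is 2.5 mm clear below the strip and the screw turns freely either way; after a quarter turn it is locked in, and may rest up to 11 mm down the slot.
- screw_wing (a point): middle of the red plastic wing, 64 mm up from the screw's origin, axes as the screw's. The wing is 44 mm (x) by 14 mm (y), from z 40 to 88 mm; grip it across the 14 mm.
- rest: fixed dark wooden block 75 x 60 x 50 mm with a 34 by 16 mm slot (long along its x), in which the screw hangs by its collar at the start. Origin under its middle on the worktop, z up.
- mug: white staff mug, 82 mm across without handle, 100 mm high, origin under its middle: leave alone
- cocoa: glass cocoa shaker with white lid, 44 mm across, 109 mm high, origin under its middle: leave alone
- mill: wooden pepper mill, 58 mm across, 170 mm high, origin under its middle: leave alone
Not all that is in view belongs to the job. Of the things like the screw, leave any that is blue, purple or turquoise; of the rest the larger one is meant.

How it is judged:
By the outcome, as a careful person would: the job done as asked, in the order asked, and still so for the second after the job is handed in, with the robot touching nothing.
It also fails if it takes over 64 s, if anything falls off the work surface, if the arm or the gripper's body presses on something with over 40 N, if the wrist force passes 120 N, or if a joint passes its speed limit or range.

## Working session

There is one attempt and no reset: what is moved stays moved. The work goes in short steps, Python scripts to look and compute and a tool call to move; the robot and the scene stay as the last step left them, time stands still between calls to the robot, and variables do not carry over. Pictures are saved under pics/ and viewed, and the job is handed in when it is done.

Besides the shell and the picture viewer there is one more tool, called as a command line: name --argument value ..., lists and objects as JSON in quotes. arm_command: Moves the arm, as the interface text tells. Its arguments: {"type":"object","properties":{"series":{"type":"array"},"gripper":{"type":"number"}},"required":["series"]}

```bash
ls; mkdir -p pics
python3 - <<'E'
from bench import status, optics
import cv2, numpy as np
s=status.sense(); print(s)
for n in ("scene","top"):
    p,d=optics.capture(n); cv2.imwrite(f"pics/{n}0.png",p[:,:,::-1]); np.savez(f"{n}0.npz",p=p,d=d)
    m=optics.camera_model(n); print(n,m)
print(optics.camera_model("wrist"))
E
```

```text
pics
{'t': 0.0, 'qpos': array([1.08430963e+00, 1.04713496e-01, 9.64587149e-02, 1.56389574e+00,
       3.21917872e-06, 1.35312430e+00]), 'qd': array([ 0.00052335,  0.00089953,  0.00071936, -0.00122083, -0.00257729,
        0.00097655]), 'tau': array([ 1.62258399e-03, -5.56929696e+01,  5.03651619e+01,  1.66026154e-02,
       -3.21925463e-04,  1.03550713e-05]), 'position': array([0.15916626, 0.5781552 , 0.2305082 ]), 'tool_rot': array([-3.14129706e+00,  1.32153961e-03,  1.30198184e+00]), 'contact_force': array([ 0.17523723, -0.81238008, -0.19691463]), 'torque': array([ 0.0318986 , -0.01218429, -0.04621505]), 'finger_gap': 0.08521041199908207}
scene {'fovy': 55.28083845272273, 'cx': 277.2010740891257, 'cy': 210.39790081527877, 'world_from_camera': array([[-0.85540954, -0.30372316,  0.41955544,  0.20201908],
       [-0.51762382,  0.47244573, -0.71334467,  0.72805517],
       [ 0.01844212, -0.82737372, -0.56134893,  0.60107327],
       [ 0.        ,  0.        ,  0.        ,  1.        ]])}
top {'fovy': 44.55501450684294, 'cx': 277.5181356523408, 'cy': 218.2825313502726, 'world_from_camera': array([[-0.0014204 , -0.99856661,  0.05350433,  0.47322635],
       [-0.99997939,  0.00175329,  0.00617541,  0.11617333],
       [-0.00626037, -0.05349446, -0.99854852,  1.28748459],
       [ 0.        ,  0.        ,  0.        ,  1.        ]])}
{'fovy': 61.539123820998824, 'cx': 274.55443085452873, 'cy': 209.83884189272266, 'T_tool_cam': array([[ 9.99998717e-01, -1.83757428e-04,  1.59119705e-03,
        -2.74111124e-04],
       [-3.17463356e-04,  9.50954122e-01,  3.09331790e-01,
        -7.86927695e-02],
       [-1.56999741e-03, -3.09331899e-01,  9.50952844e-01,
        -1.42557108e-01],
       [ 0.00000000e+00,  0.00000000e+00,  0.00000000e+00,
         1.00000000e+00]])}
```

View pics/scene0.png

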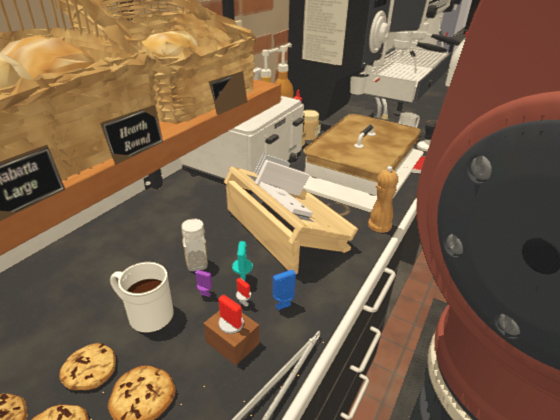

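View pics/top0.png

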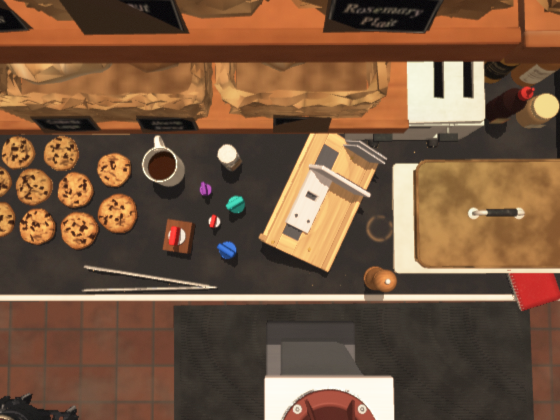

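The scene picture shows the red screw in its wooden block at scene (230,320) / top (177,237). A smaller red decoy is at top (214,221). The guide is at top (320,200), with the stop's slot near (311,195). Now I'll zoom and measure.

```bash
cat > h.py <<'E'
import numpy as np, cv2
from bench import status, optics
from scipy.spatial.transform import Rotation as R
def T_of(s):
    T=np.eye(4); T[:3,:3]=R.from_euler('xyz',s['tool_rot']).as_matrix(); T[:3,3]=s['position']; return T
def cap(n,name):
    s=status.sense(); m=optics.camera_model(n)
    p,d=optics.capture(n)
    W=m['world_from_camera'] if n!='wrist' else T_of(s)@m['T_tool_cam']
    cv2.imwrite(f"pics/{name}.png",p[:,:,::-1]); np.savez(f"{name}.npz",p=p,d=d,W=W,k=[210/np.tan(np.radians(m['fovy']/2)),m['cx'],m['cy']])
def load(name):
    z=np.load(f"{name}.npz"); p,d,W,(f,cx,cy)=z['p'],z['d'],z['W'],z['k']
    v,u=np.mgrid[:420,:560]
    P=np.stack([(u-cx)/f*d,(v-cy)/f*d,d],-1)@W[:3,:3].T+W[:3,3]
    P[d==0]=np.nan
    return p,P,W,(f,cx,cy)
def proj(X,W,k):
    f,cx,cy=k; c=(np.atleast_2d(X)-W[:3,3])@W[:3,:3]
    return np.c_[f*c[:,0]/c[:,2]+cx,f*c[:,1]/c[:,2]+cy]
def zoom(name,x0,y0,w,h,s,out):
    z=np.load(f"{name}.npz")['p'][y0:y0+h,x0:x0+w,::-1]
    cv2.imwrite(f"pics/{out}.png",cv2.resize(z,None,fx=s,fy=s,interpolation=cv2.INTER_CUBIC))
E
python3 - <<'E'
from h import *
for n in ("scene","top"):
    m=optics.camera_model(n); z=np.load(f"{n}0.npz")
    np.savez(f"{n}0.npz",p=z['p'],d=z['d'],W=m['world_from_camera'],k=[210/np.tan(np.radians(m['fovy']/2)),m['cx'],m['cy']])
p,P,W,k=load("top0")
np.set_printoptions(precision=4,suppress=True)
for n,u,v in [("screw",177,237),("rest corner",165,222),("mug",160,165),("cocoa",229,157),("mill",380,280),("flange",305,205),("flange2",323,190),("fence",345,180),("bed",335,230),("bed2",290,222),("ctr small",100,250),('blade',368,150),('blade2',360,155)]:
    print(n,P[v,u], p[v,u])
hsv=cv2.cvtColor(p,cv2.COLOR_RGB2HSV)
m=((hsv[...,0]<8)|(hsv[...,0]>172))&(hsv[...,1]>180)&(hsv[...,2]>120); m[:200]=0;m[260:]=0;m[:,:150]=0;m[:,240:]=0
n,l,st,c=cv2.connectedComponentsWithStats(m.astype(np.uint8))
for i in range(1,n):
    if st[i,4]>10:
        Q=P[l==i]; print(st[i],c[i],Q.mean(0),Q[:,2].min(),Q[:,2].max())
zoom("top0",230,115,180,165,4,"ztop"); 
zoom("scene0",210,140,160,140,5,"zscene")
zoom("top0",140,190,110,80,7,"ztop2")
E
```

```text
screw [0.4942 0.3607 0.08  ] [120  25  21]
rest corner [0.5333 0.4072 0.0013] [65 56 49]
mug [0.6684 0.4075 0.0596] [67 31 13]
cocoa [0.6791 0.2359 0.1074] [252 242 217]
mill [ 0.3977 -0.102   0.1531] [207 127  69]
flange [0.566  0.0606 0.1203] [252 237 217]
flange2 [0.6021 0.018  0.1037] [251 236 215]
fence [ 0.6202 -0.0282  0.1435] [252 240 220]
bed [ 0.511  -0.0149  0.0498] [244 188 117]
bed2 [0.5269 0.0951 0.1264] [250 234 213]
ctr small [0.4632 0.5696 0.0017] [54 48 43]
blade [ 0.6944 -0.0863  0.1092] [104  92  83]
blade2 [ 0.688  -0.0724  0.0793] [100  86  76]
[210 215   6  13  49] [212.7959 220.6939] [nan nan nan] nan nan
[168 226  12  20 140] [173.3429 235.0571] [0.4984 0.3658 0.0968] 0.04348122244696517 0.10805928188834546
```

View pics/ztop.png

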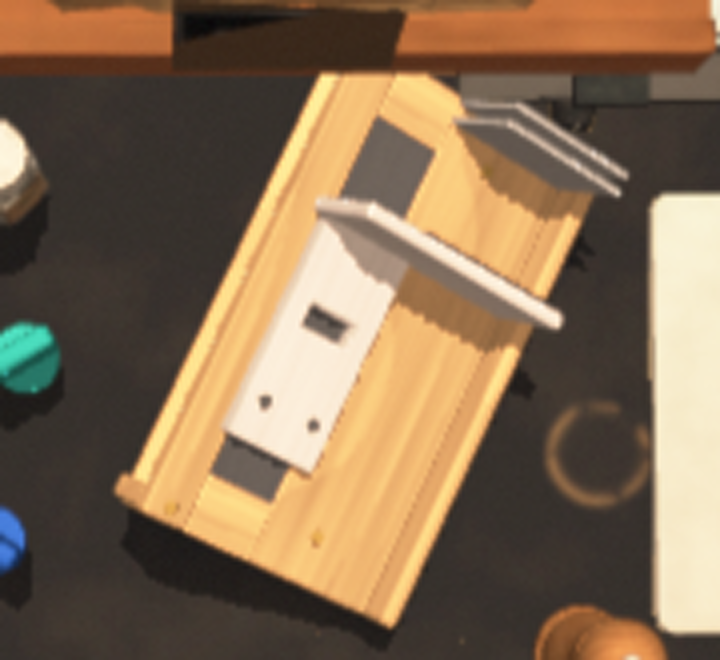

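View pics/zscene.png

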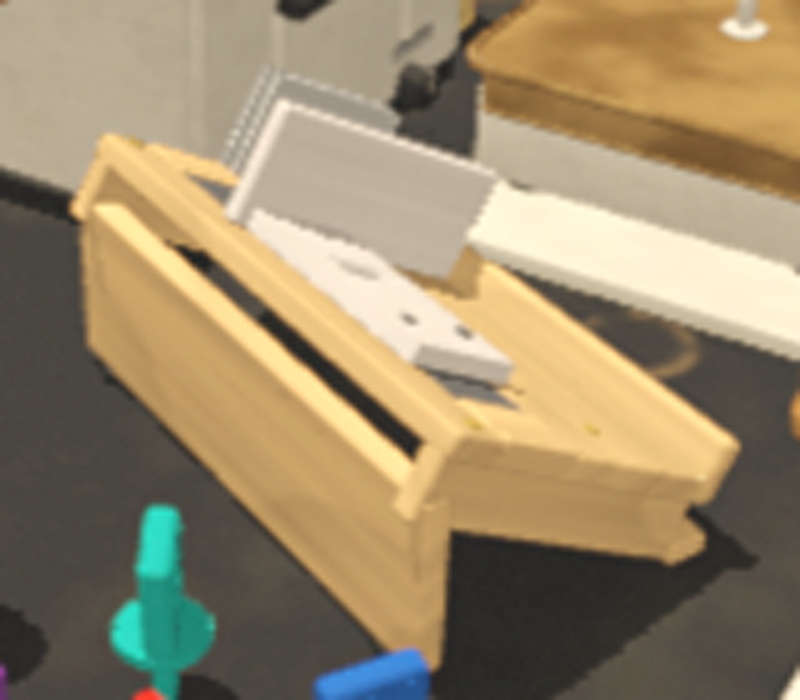

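View pics/ztop2.png

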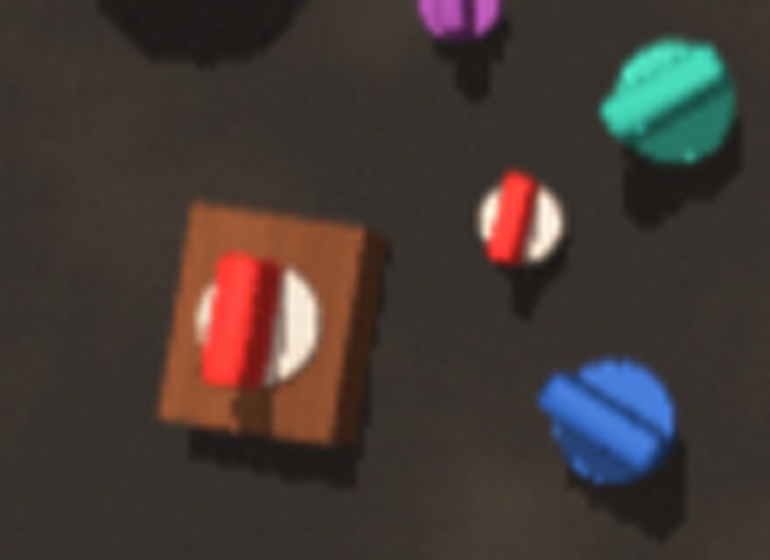

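```bash
cat >> h.py <<'E'
def ray(u,v,W,k,n,p0):
    f,cx,cy=k; r=W[:3,:3]@np.array([(u-cx)/f,(v-cy)/f,1]); o=W[:3,3]; n=np.array(n,float)
    return o+r*(((np.array(p0)-o)@n)/(r@n))
np.set_printoptions(precision=4,suppress=True)
E
python3 - <<'E'
from h import *
p,P,W,k=load("top0")
up=[0,0,1]
print("collar",ray(140+258/7,190+323/7,W,k,up,[0,0,.056]))
c=[ray(140+a/7,190+b/7,W,k,up,[0,0,.05]) for a,b in [(192,205),(368,230),(330,443),(160,418)]]
c=np.array(c);print(c,c.mean(0)); print([np.degrees(np.arctan2(*(c[i]-c[j])[[1,0]])) for i,j in [(0,3),(1,2),(3,2),(0,1)]])
# guide: bed end line on worktop unknown; edges in zoom
# flange corners on plane; estimate yaw
# lower edge front of bed: (395,628)-(600,180)
for a,b,z in [(395,628,.06),(600,180,.06)]:
    print(ray(230+a/4,115+b/4,W,k,up,[0,0,z]))
q=P[160:235,285:335].reshape(-1,3); col=p[160:235,285:335].reshape(-1,3)
m=(col.min(1)>200)&~np.isnan(q[:,0])
q=q[m]; print(len(q))
c0=np.median(q,0); A=np.c_[q[:,:2]-c0[:2],np.ones(len(q))]
w=np.ones(len(q),bool)
for _ in range(5):
    x=np.linalg.lstsq(A[w],q[w,2],rcond=None)[0]; r=q[:,2]-A@x; w=abs(r)<.006
print(x,c0,w.sum(), np.std(r[w])); n=np.array([-x[0],-x[1],1]);n/=np.linalg.norm(n);print("n",n,np.degrees(np.arccos(n[2])),np.degrees(np.arctan2(-n[1],-n[0])))
E
```

```text
collar [0.4966 0.3659 0.056 ]
[[0.5376 0.3903 0.05  ]
 [0.5288 0.3293 0.05  ]
 [0.4554 0.3419 0.05  ]
 [0.4641 0.4006 0.05  ]] [0.4965 0.3655 0.05  ]
[np.float64(-7.980297355275132), np.float64(-9.70469515768759), np.float64(81.5967425468979), np.float64(81.82927232708859)]
[0.4106 0.0018 0.06  ]
[ 0.6792 -0.1234  0.06  ]
1062
[0.2445 0.5219 0.1145] [0.5686 0.0536 0.1162] 1019 0.002211789576968283
n [-0.2118 -0.4522  0.8664] 29.955377348626097 64.90049559878017
```

arm_command --series '[-3.8,12.7,1,-0.04,-7.7,25.4,2,-0.08,-11.5,38.1,3,-0.12,-11.5,38.1,3,-0.12,-11.5,38.1,3,-0.12,-11.5,38.1,3,-0.12,-11.5,38.1,3,-0.12,-11.5,38.1,3,-0.12,-11.5,38.1,3,-0.12,-11.5,38.1,3,-0.12,-11.5,38.1,3,-0.12,-11.5,38.1,3,-0.12]' --gripper 110

```text
t: 1.1
position: [0.4968, 0.3652, 0.2004]
tool_rot: [-3.14, 0.001, 1.419]
contact_force: [-0.7, 0.3, -0.2]
finger_gap: 0.0486
```

Run:
```python
from h import *
s=status.sense(); print(s['t'],s['position'],s['tool_rot'],s['qd'],s['finger_gap'])
cap("wrist","w1")
```

```text
1.1 [0.4968 0.3652 0.2004] [-3.1402  0.0007  1.4194] [ 0.0429 -0.0241 -0.0114  0.0069  0.0056  0.0089] 0.04863248319874263
```

View pics/w1.png

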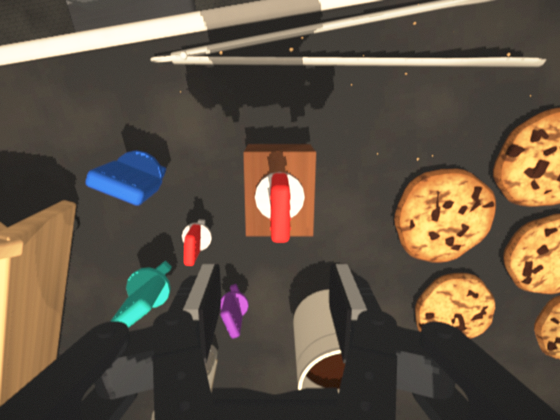

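The wrist picture shows the red wing at (280,210), the white collar around (280,194) and the rest aligned with the image axes. The gripper's fingers frame it.

Run:
```python
from h import *
p,P,W,k=load("w1")
zoom("w1",225,130,110,130,5,"zw1")
hsv=cv2.cvtColor(p,cv2.COLOR_RGB2HSV)
sub=np.zeros((420,560),bool); sub[140:250,235:325]=1
red=((hsv[...,0]<6)|(hsv[...,0]>174))&(hsv[...,1]>190)&(hsv[...,2]>100)&sub
q=P[red]; q=q[~np.isnan(q[:,0])]; top=q[q[:,2]>.098]; print("wing top",len(top),top.mean(0),np.median(top,0),top.max(0),top.min(0))
pca=np.linalg.svd(top[:,:2]-top[:,:2].mean(0))[2][0]; print(np.degrees(np.arctan2(pca[1],pca[0])))
v,u=np.nonzero(red); r=cv2.minAreaRect(np.c_[u,v].astype(np.float32)); print(r)
wh=(hsv[...,1]<60)&(hsv[...,2]>170)&sub
v,u=np.nonzero(wh); print(u.min(),u.max(),v.min(),v.max(),len(u))
(c,_)=cv2.minEnclosingCircle(np.c_[u,v].astype(np.float32)); print(c,_, ray(*c,W,k,[0,0,1],[0,0,.056]))
```

```text
wing top 370 [0.4963 0.3685 0.1022] [0.4949 0.3682 0.1025] [0.5215 0.3772 0.105 ] [0.4783 0.3594 0.0982]
-6.7718683956797925
((279.4999694824219, 207.49996948242188), (66.99998474121094, 18.999996185302734), 90.0)
255 303 174 217 894
(279.2560119628906, 196.07785034179688) 24.431507110595703 [0.4996 0.3689 0.056 ]
```

View pics/zw1.png

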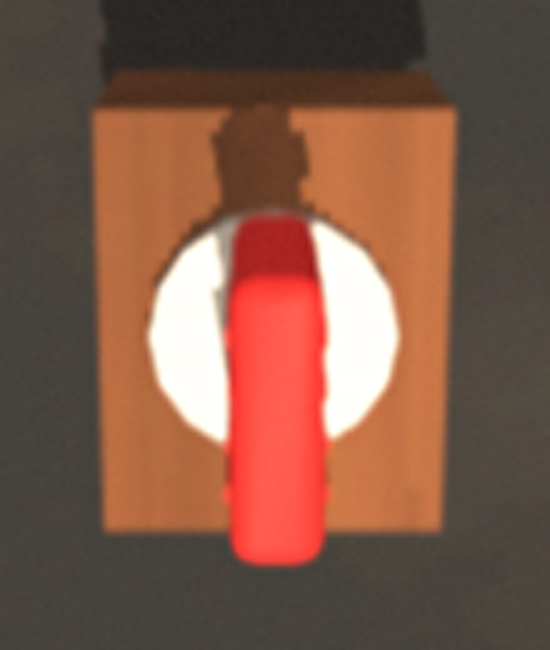

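arm_command --series '[0.2,0,4,0,0.2,0,8,0,0.2,0,12,0,0.2,0,13.4,0,0.2,0,13.4,0,0.2,0,13.4,0]'

```text
t: 1.65
position: [0.4959, 0.3691, 0.0684]
tool_rot: [-3.141, -0.0, 1.423]
contact_force: [-0.2, -0.7, 0.9]
finger_gap: 0.0487
```

arm_command --series '[0,0,0,0,0,0,0,0,0,0,0,0,0,0,0,0,0,0,0,0,0,0,0,0]' --gripper 255

```text
t: 2.15
position: [0.498, 0.3692, 0.0701]
tool_rot: [3.138, -0.002, 1.422]
contact_force: [-1.0, 0.5, 7.2]
finger_gap: 0.0133
```

Run:
```python
from h import *
s=status.sense(); print(s['t'],s['position'],s['tool_rot'],s['contact_force'],s['torque'],s['finger_gap'])
cap("wrist","w2")
```

```text
2.15 [0.498  0.3692 0.0701] [ 3.1383 -0.0024  1.422 ] [-0.9815  0.4979  7.2296] [-0.09    0.1334  0.009 ] 0.013333418980998747
```

View pics/w2.png

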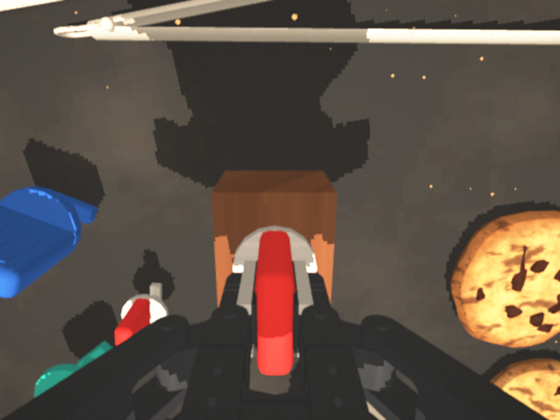

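arm_command --series '[0,0,-1.5,0,0,0,-3,0,0,0,-3,0,0,0,-3,0]'

```text
t: 2.53
position: [0.4975, 0.3689, 0.0988]
tool_rot: [3.139, -0.002, 1.422]
contact_force: [0.8, -0.4, -1.3]
finger_gap: 0.013
```

arm_command --series '[0,-0.5,0,0,0,-1,0,0,0,-1.5,0,0,0,-2,0,0,0,-2,0,0]'

```text
t: 2.95
position: [0.4778, 0.3713, 0.0978]
tool_rot: [3.138, -0.0, 1.422]
contact_force: [7.0, -2.0, 2.7]
finger_gap: 0.0133
```

Run:
```python
from h import *
s=status.sense(); print(s['t'],s['position'],s['tool_rot'],s['contact_force'],s['torque'],s['finger_gap'])
cap("wrist","w3")
```

```text
2.95 [0.4778 0.3713 0.0978] [ 3.1376 -0.0002  1.4215] [ 6.9888 -2.0485  2.6971] [-0.4335 -1.6381 -0.015 ] 0.013260100473533373
```

View pics/w3.png

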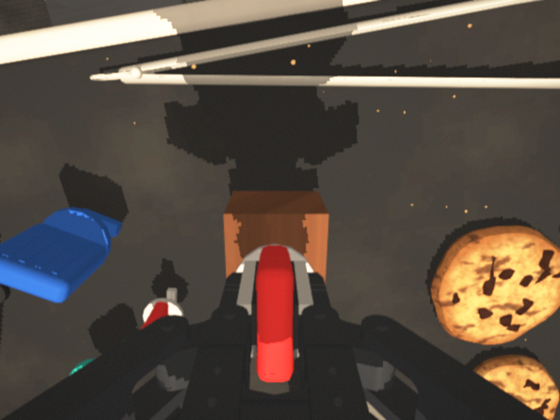

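It's pivoting in the grip at about 7 N; the lean is about half done. Continuing.

arm_command --series '[0,-0.6,0,0,0,-1.2,0,0,0,-1.9,0.1,0,0,-1.9,0.1,0,0,-1.9,0.1,0]'

```text
t: 3.42
position: [0.4585, 0.374, 0.0962]
tool_rot: [3.139, 0.0, 1.422]
contact_force: [5.0, -1.2, 1.1]
finger_gap: 0.0129
```

arm_command --series '[0,0.3,-4,0,0,0.6,-8,0,0,0.6,-12,0,0,0.6,-12,0,0,0.6,-12,0]'

```text
t: 3.83
position: [0.4646, 0.3739, 0.2183]
tool_rot: [3.139, -0.002, 1.422]
contact_force: [0.3, 0.2, -3.4]
finger_gap: 0.0134
```

Run:
```python
from h import *
s=status.sense(); print(s['t'],s['position'],s['tool_rot'],s['contact_force'],s['torque'],s['finger_gap'])
cap("wrist","w4");cap("scene","s4");cap("top","t4"); zoom("s4",180,200,120,140,4,"zs4")
```

```text
3.8333 [0.4646 0.3739 0.2183] [ 3.1386 -0.0023  1.4221] [ 0.2597  0.1893 -3.3673] [0.0203 0.0359 0.0076] 0.01338223023651097
```

View pics/w4.png

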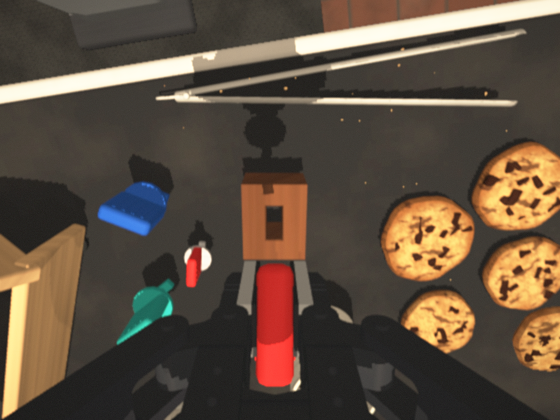

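View pics/s4.png

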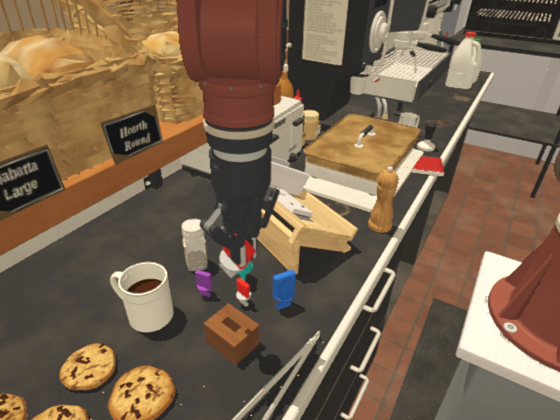

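```bash
cat > lean.py <<'E'
from h import *
def lean(name,s=None):
    z=np.load(f"{name}.npz"); p,d,(f,cx,cy)=z['p'],z['d'],z['k']
    Tc=optics.camera_model("wrist")['T_tool_cam']
    v,u=np.mgrid[:420,:560]
    P=np.stack([(u-cx)/f*d,(v-cy)/f*d,d],-1)@Tc[:3,:3].T+Tc[:3,3]
    hsv=cv2.cvtColor(p,cv2.COLOR_RGB2HSV)
    m=((hsv[...,0]<8)|(hsv[...,0]>172))&(hsv[...,1]>170)&(hsv[...,2]>80)&(d>0)&(abs(u-275)<25)&(v>220)
    q=P[m]; q=q[abs(q[:,0])<.012]
    return q,m
if __name__=="__main__":
    import sys
    q,m=lean(sys.argv[1])
    v,u=np.nonzero(m); print(v.min(),v.max(),u.min(),u.max(),len(q))
    ys=q[:,1]
    for y in np.arange(np.floor(ys.min()*250)/250,ys.max(),.004):
        w=(ys>=y)&(ys<y+.004); print("y %.1f mm z %.1f n %d"%((y+.002)*1e3,np.median(q[w,2])*1e3,w.sum()))
E
python3 lean.py w4; python3 lean.py w2
```

```text
264 386 254 294 4360
y -18.0 mm z -24.1 n 262
y -14.0 mm z -26.3 n 448
y -10.0 mm z -28.2 n 483
y -6.0 mm z -30.4 n 431
y -2.0 mm z -32.4 n 462
y 2.0 mm z -34.4 n 471
y 6.0 mm z -36.4 n 473
y 10.0 mm z -38.4 n 478
y 14.0 mm z -40.2 n 484
y 18.0 mm z -41.6 n 326
y 22.0 mm z -40.7 n 24
y 26.0 mm z nan n 0
y 30.0 mm z nan n 0
y 34.0 mm z nan n 0
y 38.0 mm z nan n 0
y 42.0 mm z nan n 0
y 46.0 mm z nan n 0
y 50.0 mm z nan n 0
y 54.0 mm z nan n 0
y 58.0 mm z nan n 0
y 62.0 mm z nan n 0
y 66.0 mm z nan n 0
y 70.0 mm z nan n 0
y 74.0 mm z nan n 0
y 78.0 mm z nan n 0
y 82.0 mm z nan n 0
y 86.0 mm z nan n 0
y 90.0 mm z nan n 0
y 94.0 mm z nan n 0
y 98.0 mm z nan n 0
y 102.0 mm z nan n 0
y 106.0 mm z nan n 0
y 110.0 mm z nan n 0
y 114.0 mm z nan n 0
y 118.0 mm z nan n 0
y 122.0 mm z nan n 0
y 126.0 mm z nan n 0
y 130.0 mm z nan n 0
y 134.0 mm z nan n 0
y 138.0 mm z nan n 0
y 142.0 mm z nan n 0
y 146.0 mm z nan n 0
y 150.0 mm z nan n 0
y 154.0 mm z nan n 0
y 158.0 mm z nan n 0
y 162.0 mm z nan n 0
y 166.0 mm z nan n 0
y 170.0 mm z nan n 0
y 174.0 mm z nan n 0
y 178.0 mm z nan n 0
y 182.0 mm z na
[... 765 characters left out ...]
33.3 n 304
y 22.0 mm z -33.1 n 166
y 26.0 mm z -31.3 n 2
y 30.0 mm z nan n 0
y 34.0 mm z nan n 0
y 38.0 mm z nan n 0
y 42.0 mm z nan n 0
y 46.0 mm z nan n 0
y 50.0 mm z nan n 0
y 54.0 mm z nan n 0
y 58.0 mm z nan n 0
y 62.0 mm z nan n 0
y 66.0 mm z nan n 0
y 70.0 mm z nan n 0
y 74.0 mm z nan n 0
y 78.0 mm z nan n 0
y 82.0 mm z nan n 0
y 86.0 mm z nan n 0
y 90.0 mm z nan n 0
y 94.0 mm z nan n 0
y 98.0 mm z nan n 0
y 102.0 mm z nan n 0
y 106.0 mm z nan n 0
y 110.0 mm z nan n 0
y 114.0 mm z 70.9 n 3
y 118.0 mm z 70.4 n 22
y 122.0 mm z 70.9 n 9
  return _methods._mean(a, axis=axis, dtype=dtype,
  ret = ret.dtype.type(ret / rcount)
  return _methods._mean(a, axis=axis, dtype=dtype,
  ret = ret.dtype.type(ret / rcount)
```

Run:
```python
from h import *
zoom("s4",190,200,100,100,7,"zs4"); zoom("t4",120,170,140,110,5,"zt4")
```

```text
(no output)
```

View pics/zs4.png

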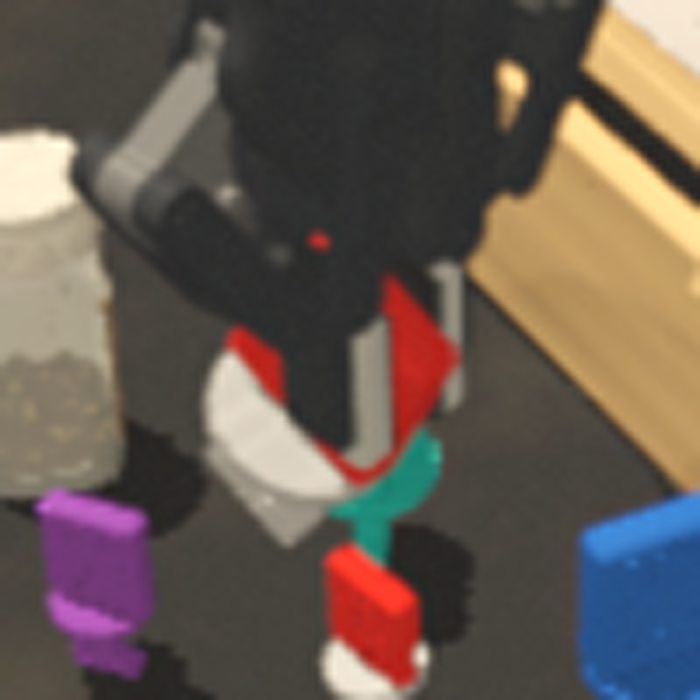

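Run:
```python
from h import *
p,P,W,k=load("top0")
n=[-np.sin(np.radians(30))*np.cos(np.radians(65)),-.5*np.sin(np.radians(65)),.866]
S=ray(230+328/4,115+322/4,W,k,n,[.5686,.0536,.1145]); print("slot",S)
c=[ray(230+a/4,115+b/4,W,k,n,[.5686,.0536,.1145]) for a,b in [(225,433),(312,473),(412,258),(320,215)]]
print(c)
```

```text
slot [0.5883 0.0442 0.1144]
[array([0.524 , 0.1036, 0.1298]), array([0.5021, 0.0529, 0.0979]), array([ 0.6273, -0.006 ,  0.0976]), array([0.6476, 0.0495, 0.1316])]
```

arm_command --series '[-2.8,1.6,-0.5,-0.115,-5.6,3.1,-1,-0.23,-8.4,4.7,-1.5,-0.345,-11.2,6.2,-2,-0.46,-14,7.8,-2.5,-0.575,-16.8,9.3,-3.2,-0.69,-19.6,10.9,-3.2,-0.805,-22.4,12.4,-3.2,-0.92,-25.2,14,-3.2,-1.035,-28,15.5,-3.2,-1.15,-30.8,17.1,-3.2,-1.26,-30.8,17.1,-3.2,-1.29]'

```text
t: 4.98
position: [0.5877, 0.0385, 0.2453]
tool_rot: [-3.139, -0.003, 2.715]
contact_force: [1.0, 0.4, -1.3]
finger_gap: 0.0132
```

arm_command --series '[0,0,0,0,0,0,0,0]'

```text
t: 5.15
position: [0.5864, 0.0435, 0.2466]
tool_rot: [-3.141, -0.003, 2.71]
contact_force: [-0.9, 1.1, -1.1]
finger_gap: 0.0131
```

Run:
```python
from h import *
s=status.sense(); print(s['t'],s['position'],s['tool_rot'],s['contact_force'],s['torque'],s['finger_gap'])
cap("wrist","w5")
```

```text
5.15 [0.5864 0.0435 0.2466] [-3.1411 -0.0029  2.71  ] [-0.8765  1.0945 -1.1175] [ 0.0512 -0.0221  0.0501] 0.01305881040788864
```

View pics/w5.png

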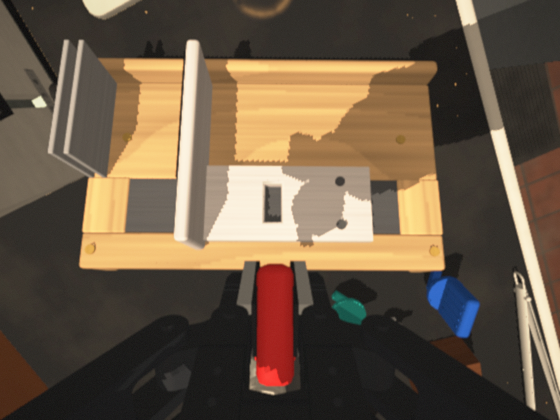

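The wrist picture shows the slot at about (273,203), square to the image, with the fence left at x≈190 and the blades at x≈75. I'll measure the slot in the tool frame.

```bash
cat > slot.py <<'E'
from h import *
import sys
def plane(q):
    c0=np.median(q,0); w=np.ones(len(q),bool)
    for _ in range(6):
        c=q[w].mean(0); n=np.linalg.svd(q[w]-c,full_matrices=False)[2][2]; r=(q-c)@n; w=abs(r)<.002
    return c,n*np.sign(n[2] if abs(n[2])>.1 else 1),w.sum()
if __name__=="__main__":
    name=sys.argv[1]; box=list(map(int,sys.argv[2:6]))  # slot search box u0 v0 u1 v1
    p,P,W,k=load(name)
    g=cv2.cvtColor(p,cv2.COLOR_RGB2GRAY)
    u0,v0,u1,v1=box
    q=np.concatenate([P[v0:v1,u0-20:u0].reshape(-1,3),P[v0:v1,u1:u1+20].reshape(-1,3)]); q=q[~np.isnan(q[:,0])]
    c,n,m=plane(q); print("plane",c,n,m,"tilt",np.degrees(np.arccos(n[2])),"yaw upslope",np.degrees(np.arctan2(-n[1],-n[0])))
    sub=g[v0:v1,u0:u1]; t,_=cv2.threshold(sub,0,255,cv2.THRESH_OTSU); mk=sub<t
    v,u=np.nonzero(mk); print("thr",t,"bbox",u.min()+u0,u.max()+u0,v.min()+v0,v.max()+v0)
    uc,vc=(u.min()+u.max())/2+u0,(v.min()+v.max())/2+v0
    S=ray(uc,vc,W,k,n,c); print("slot world",S)
    a=ray(uc,v.min()+v0-.5,W,k,n,c);b=ray(uc,v.max()+v0+.5,W,k,n,c);l=ray(u.min()+u0-.5,vc,W,k,n,c);r=ray(u.max()+u0+.5,vc,W,k,n,c)
    print("size",np.linalg.norm(a-b),np.linalg.norm(l-r))
    s=status.sense(); T=T_of(s); print("slot in tool mm",1e3*(T[:3,:3].T@(S-T[:3,3])), "n tool",T[:3,:3].T@n)
E
python3 - <<'E'
from h import *
zoom("w5",240,155,120,100,6,"zw5")
E
python3 slot.py w5 255 175 290 232
```

```text
plane [0.5902 0.0463 0.1152] [-0.2133 -0.4558  0.8641] 2260 tilt 30.216873888420675 yaw upslope 64.91787171429543
thr 163.0 bbox 264 280 185 222
slot world [0.5904 0.0467 0.1154]
size 0.03167319064124944 0.0137976272871966
slot in tool mm [ -2.7053   4.0778 131.5922] n tool [ 0.0054 -0.5035 -0.864 ]
```

View pics/zw5.png

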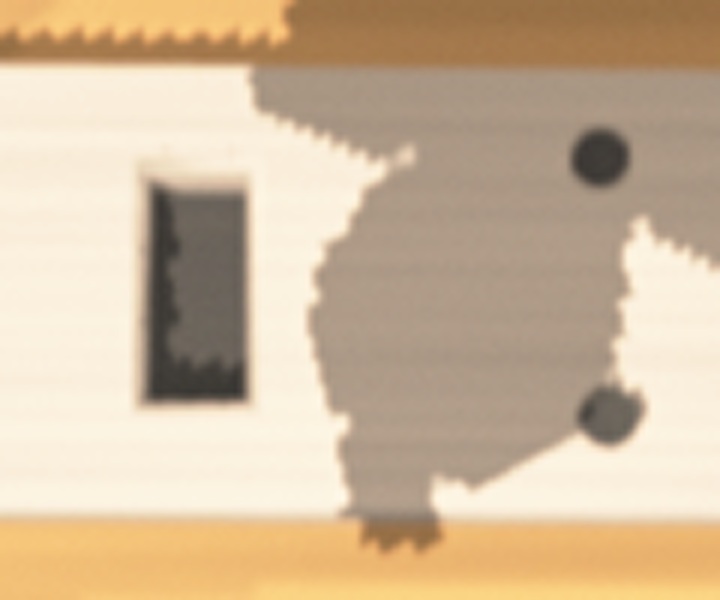

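arm_command --series '[-0.27,-3.6,1.5,0,-0.27,-3.64,5,0,-0.27,-3.64,7.5,0,-0.27,-3.64,8.4,0,-0.27,-3.64,8.4,0,-0.27,-3.64,8.4,0]'

```text
t: 5.7
position: [0.5744, 0.01, 0.165]
tool_rot: [3.141, -0.0, 2.713]
contact_force: [-0.0, 0.2, -0.4]
finger_gap: 0.0132
```

```bash
python3 - <<'E'
from h import *
s=status.sense(); print(s['t'],s['position'],s['tool_rot'],s['contact_force'],s['torque'],s['finger_gap'])
cap("wrist","w6");cap("scene","s6"); zoom("s6",220,130,130,130,6,"zs6")
E
python3 lean.py w6 2>/dev/null| head -14
```

```text
5.7 [0.5744 0.01   0.165 ] [ 3.1415 -0.0001  2.7127] [-0.009   0.2067 -0.3799] [-0.0259 -0.0627 -0.0362] 0.013249909129336379
265 386 255 294 4282
y -18.0 mm z -24.8 n 315
y -14.0 mm z -26.8 n 439
y -10.0 mm z -28.8 n 456
y -6.0 mm z -30.8 n 454
y -2.0 mm z -32.8 n 453
y 2.0 mm z -34.8 n 476
y 6.0 mm z -36.9 n 454
y 10.0 mm z -38.8 n 471
y 14.0 mm z -40.7 n 479
y 18.0 mm z -41.8 n 250
y 22.0 mm z -41.0 n 14
y 26.0 mm z nan n 0
y 30.0 mm z nan n 0
```

View pics/w6.png

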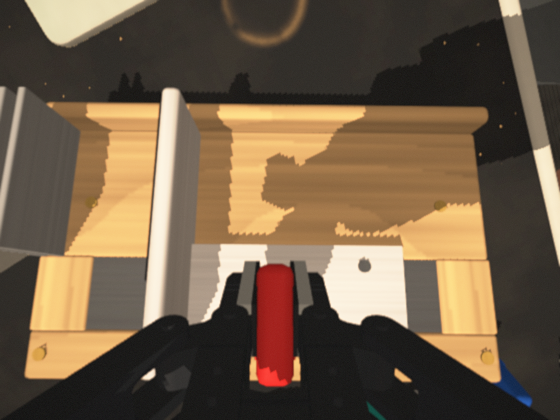

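View pics/zs6.png

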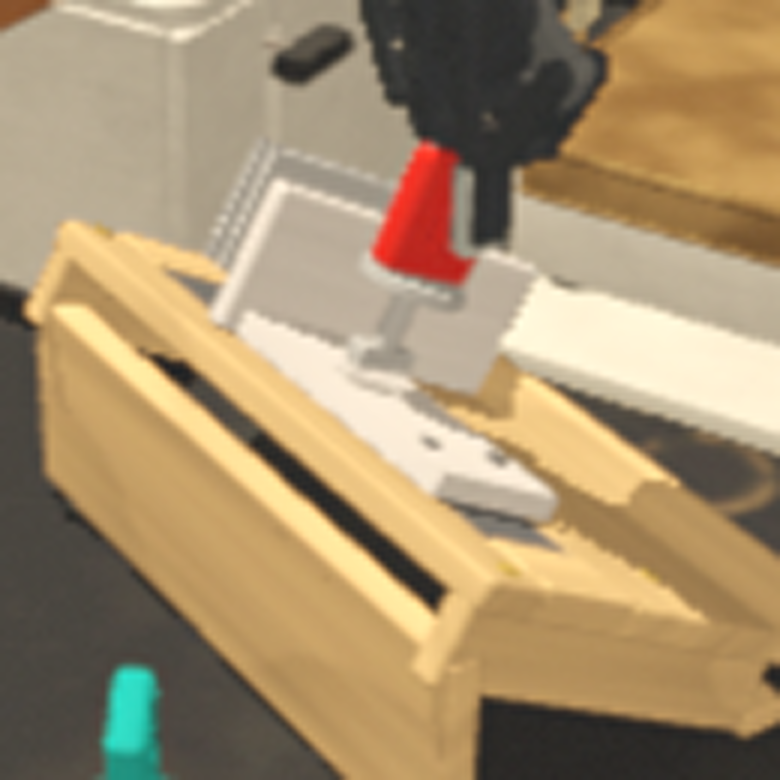

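arm_command --series '[0.07,-0.12,0.07,0,0.07,0.1,0.45,0,0.07,0.25,0.7,0,0.07,0.38,0.94,0,0.07,0.38,0.94,0]'

```text
t: 6.22
position: [0.5753, 0.0132, 0.1542]
tool_rot: [-3.142, -0.001, 2.712]
contact_force: [-0.3, -0.1, -0.7]
finger_gap: 0.013
```

Run:
```python
from h import *
s=status.sense(); print(s['t'],s['position'],s['tool_rot'],s['contact_force'],s['torque'],s['finger_gap'])
```

```text
6.2167 [0.5753 0.0132 0.1542] [-3.1416 -0.0008  2.7123] [-0.297  -0.1419 -0.6877] [-0.0164  0.0031 -0.0263] 0.013010418127927558
```

No contact, and by the numbers the foot is about 6 mm into the stop's slot. Going deeper until it meets the strip.

arm_command --series '[0,0.15,0.26,0,0,0.25,0.43,0,0,0.35,0.6,0,0,0.35,0.6,0]'

```text
t: 6.55
position: [0.5769, 0.0154, 0.15]
tool_rot: [-3.14, 0.001, 2.712]
contact_force: [-4.8, -4.2, 7.9]
finger_gap: 0.0134
```

```bash
python3 - <<'E'
from h import *
s=status.sense(); print(s['t'],s['position'],s['tool_rot'],s['contact_force'],s['torque'],s['finger_gap'])
cap("scene","s7"); zoom("s7",220,130,130,130,6,"zs7")
cap("wrist","w7")
E
python3 lean.py w7 2>/dev/null| head -11
```

```text
6.55 [0.5769 0.0154 0.15  ] [-3.14    0.001   2.7118] [-4.7722 -4.1821  7.8602] [-0.7214  1.1455  0.147 ] 0.013350017382287227
265 385 255 294 4237
y -18.0 mm z -24.8 n 311
y -14.0 mm z -26.9 n 450
y -10.0 mm z -28.9 n 437
y -6.0 mm z -30.9 n 461
y -2.0 mm z -32.9 n 456
y 2.0 mm z -34.9 n 452
y 6.0 mm z -36.9 n 469
y 10.0 mm z -38.9 n 487
y 14.0 mm z -40.9 n 466
y 18.0 mm z -41.9 n 236
```

View pics/zs7.png

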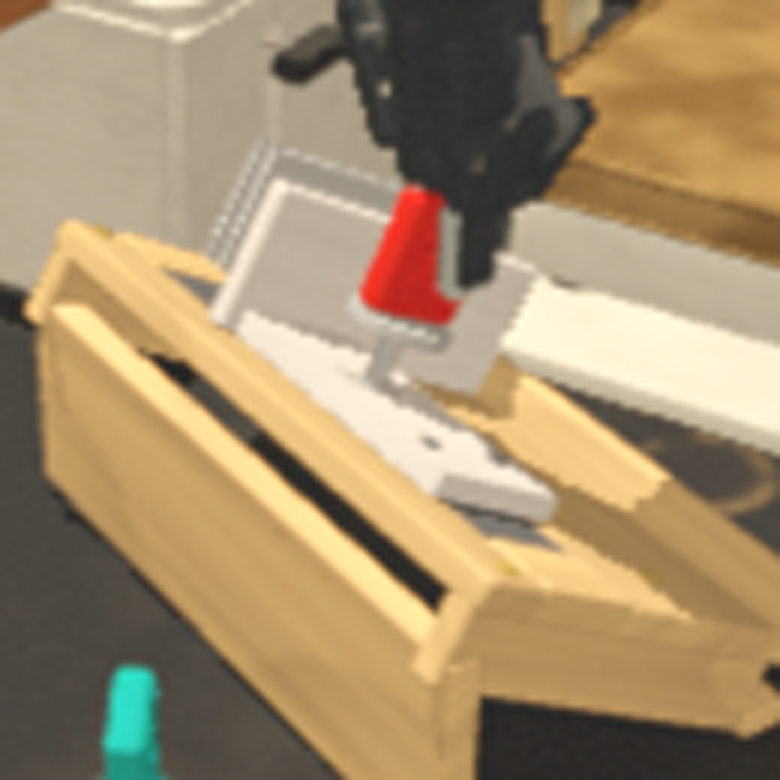

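The foot is down on the strip: depth came out at 11.6 mm and contact is about 10 N. Sliding left (tool +x) under light pressure.

arm_command --series '[0.2,0.04,0.06,0,0.45,0.08,0.13,0,0.7,0.08,0.13,0,0.95,0.08,0.13,0,1.2,0.08,0.13,0,1.5,0.08,0.13,0,1.6,0.08,0.13,0,1.7,0.08,0.13,0,1.8,0.08,0.13,0,1.9,0.08,0.13,0,2,0.08,0.13,0,2.1,0.08,0.13,0]'

```text
t: 7.65
position: [0.5611, 0.0232, 0.1503]
tool_rot: [-3.141, 0.008, 2.71]
contact_force: [5.4, -9.4, 8.0]
finger_gap: 0.0134
```

```bash
cat > dep.py <<'E'
from h import *
s=status.sense(); S=np.array([.5904,.0467,.1154])
y=np.radians(155.3); gx=np.array([np.sin(y),-np.cos(y),0]); gy=np.array([np.cos(y),np.sin(y),0]); n=-.5*gx+np.array([0,0,.866]); sx=.866*gx+np.array([0,0,.5])
d=s['position']-np.array([.5769,.0154,.15])
print("t",s['t'],"rel. to foot-on-strip: upslope %.1f left %.1f normal %.1f mm"%tuple(1e3*np.array([d@sx,d@gy,d@n])))
F=s['contact_force'];print("F upslope %.1f left %.1f normal %.1f"%(F@sx,F@gy,F@n),"torque",s['torque'],s['tool_rot'],s['finger_gap'])
E
python3 dep.py
python3 - <<'E'
from h import *
cap("scene","s8"); zoom("s8",220,130,130,130,6,"zs8")
E
```

```text
t 7.65 rel. to foot-on-strip: upslope 0.6 left 17.6 normal 0.0 mm
F upslope -1.4 left -8.8 normal 10.1 torque [-2.035  -1.5416 -0.425 ] [-3.1406  0.0084  2.7099] 0.013381347362311771
```

View pics/zs8.png

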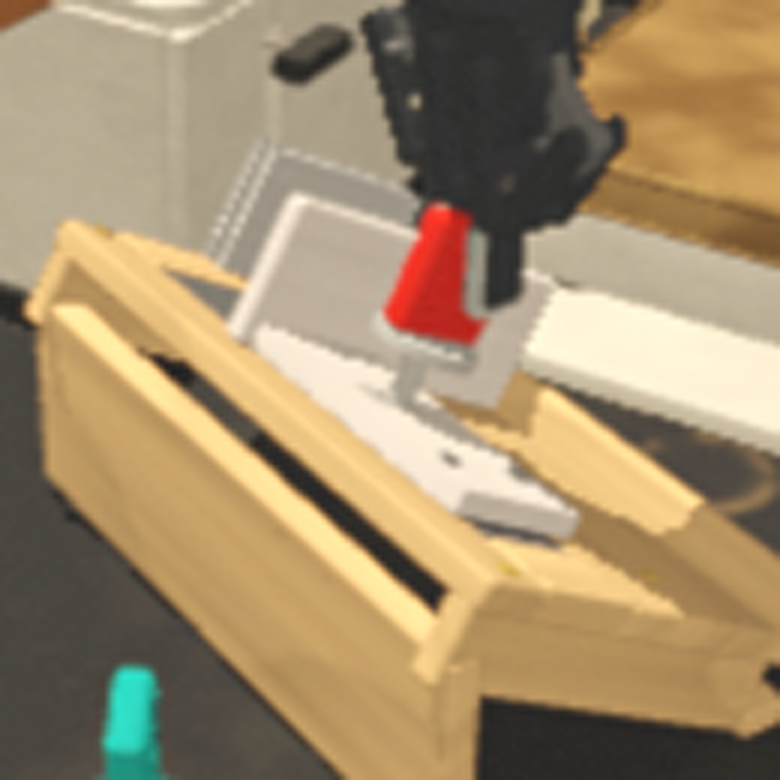

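The stop is moving with the screw. Going on slowly.

arm_command --series '[0.1,0,0,0,0.2,0,0,0,0.3,0,0,0,0.4,0,0,0,0.5,0,0,0,0.6,0,0,0,0.7,0,0,0,0.8,0,0,0,0.9,0,0,0,1,0,0,0]'

```text
t: 8.53
position: [0.5521, 0.0275, 0.1503]
tool_rot: [-3.141, 0.008, 2.71]
contact_force: [5.2, -8.6, 7.2]
finger_gap: 0.0127
```

```bash
python3 dep.py
```

```text
t 8.5333 rel. to foot-on-strip: upslope 0.7 left 27.6 normal -0.0 mm
F upslope -1.3 left -8.3 normal 9.0 torque [-1.9828 -1.5825 -0.4049] [-3.1407  0.0085  2.71  ] 0.012685285443362756
```

arm_command --series '[0.1,0,0,0,0.2,0,0,0,0.3,0,0,0,0.4,0,0,0,0.5,0,0,0,0.6,0,0,0,0.7,0,0,0,0.8,0,0,0,0.9,0,0,0,1,0,0,0]'

```text
t: 9.37
position: [0.543, 0.0317, 0.1503]
tool_rot: [-3.141, 0.008, 2.71]
contact_force: [5.6, -9.2, 7.2]
finger_gap: 0.0135
```

```bash
python3 dep.py
```

```text
t 9.3667 rel. to foot-on-strip: upslope 0.7 left 37.6 normal -0.1 mm
F upslope -1.6 left -8.9 normal 9.3 torque [-1.9022 -1.5889 -0.4163] [-3.1408  0.0084  2.71  ] 0.013523994160682277
```

arm_command --series '[0.1,0,0,0,0.2,0,0,0,0.3,0,0,0,0.4,0,0,0,0.5,0,0,0,0.6,0,0,0,0.7,0,0,0,0.8,0,0,0]'

```text
t: 10.03
position: [0.5354, 0.0354, 0.1501]
tool_rot: [-3.141, 0.008, 2.71]
contact_force: [3.2, -7.5, 6.9]
finger_gap: 0.0133
```

```bash
python3 dep.py
```

```text
t 10.0333 rel. to foot-on-strip: upslope 0.7 left 46.0 normal -0.3 mm
F upslope -1.3 left -6.1 normal 8.7 torque [-1.58   -1.2128 -0.3137] [-3.1411  0.0076  2.7103] 0.013250681707450857
```

arm_command --series '[0.1,0,0,0,0.2,0,0,0,0.3,0,0,0,0.4,0,0,0,0.4,0,0,0]'

```text
t: 10.45
position: [0.5289, 0.039, 0.1474]
tool_rot: [3.141, -0.0, 2.712]
contact_force: [2.0, -0.6, -1.0]
finger_gap: 0.0134
```

```bash
python3 dep.py
```

```text
t 10.45 rel. to foot-on-strip: upslope -0.0 left 53.5 normal -2.9 mm
F upslope -0.2 left -2.0 normal -1.0 torque [-0.1884 -0.4355 -0.1295] [ 3.1414 -0.0003  2.7121] 0.013421260604763192
```

It dropped 2.9 mm and the side force vanished, so the nose has found the hidden slot. Pressing in.

arm_command --series '[0,0.1,0.17,0,0,0.2,0.35,0,0,0.3,0.52,0,0,0.4,0.7,0,0,0.4,0.7,0]'

```text
t: 10.87
position: [0.5306, 0.0428, 0.1399]
tool_rot: [3.142, -0.001, 2.712]
contact_force: [1.3, 0.3, -1.9]
finger_gap: 0.0134
```

```bash
python3 dep.py
```

```text
t 10.8667 rel. to foot-on-strip: upslope -0.2 left 53.6 normal -11.5 mm
F upslope -0.2 left -1.0 normal -2.0 torque [-0.1029 -0.4507 -0.138 ] [ 3.1415 -0.0008  2.7123] 0.013369139845580415
```

arm_command --series '[0,0.15,0.26,0,0,0.3,0.52,0,0,0.45,0.78,0,0,0.55,0.95,0,0,0.6,1.04,0,0,0.6,1.04,0]'

```text
t: 11.37
position: [0.5332, 0.0474, 0.1309]
tool_rot: [-3.14, 0.001, 2.712]
contact_force: [-3.4, -4.9, 5.2]
finger_gap: 0.0134
```

```bash
python3 dep.py;  python3 - <<'E'
from h import *
cap("scene","s9"); zoom("s9",220,130,130,130,6,"zs9"); cap("wrist","w9")
E
python3 lean.py w9 2>/dev/null| head -11
```

```text
t 11.3667 rel. to foot-on-strip: upslope -0.2 left 53.1 normal -21.9 mm
F upslope -2.5 left 1.1 normal 7.5 torque [-0.8278  0.6866  0.0534] [-3.1402  0.0008  2.7118] 0.013391005012956068
265 385 255 293 4247
y -18.0 mm z -24.8 n 311
y -14.0 mm z -26.8 n 448
y -10.0 mm z -28.7 n 446
y -6.0 mm z -30.9 n 456
y -2.0 mm z -32.9 n 455
y 2.0 mm z -34.9 n 456
y 6.0 mm z -36.8 n 473
y 10.0 mm z -38.9 n 473
y 14.0 mm z -40.9 n 478
y 18.0 mm z -41.8 n 237
```

View pics/zs9.png

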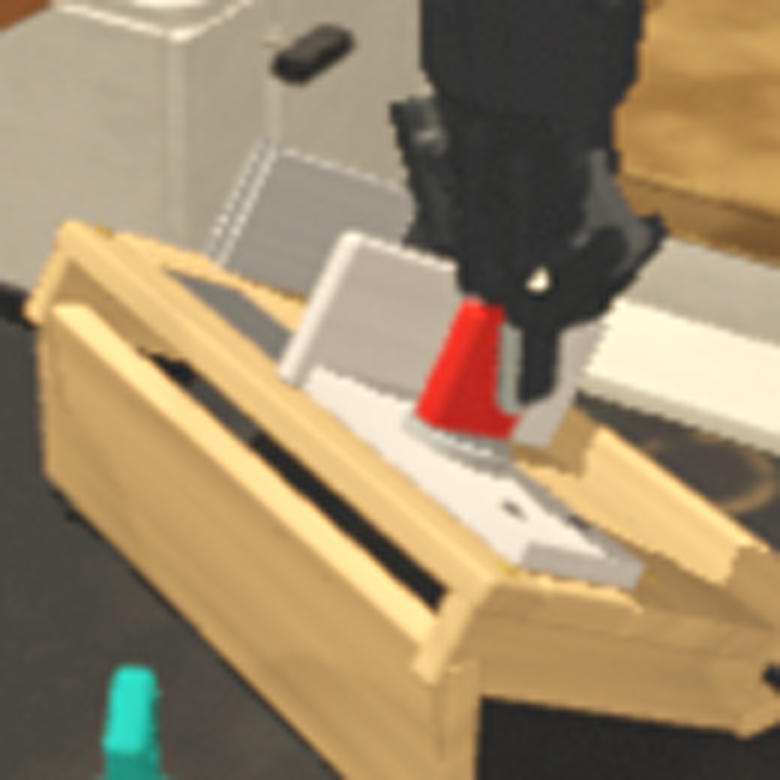

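View pics/w9.png

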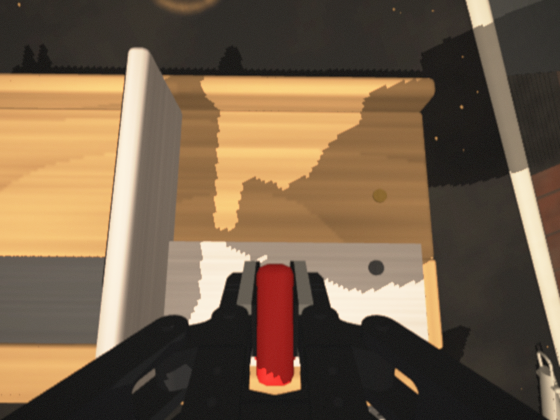

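The screw is home: depth is 21.9 mm of the expected 22.5, with about 3° of lean still to settle. Next I release it and let the collar settle flat.

arm_command --series '[0,-0.08,-0.13,0,0,-0.1,-0.15,0]'

```text
t: 11.63
position: [0.5329, 0.0471, 0.1317]
tool_rot: [3.141, 0.0, 2.712]
contact_force: [1.2, 0.1, -1.1]
finger_gap: 0.0133
```

arm_command --series '[0,0,0,0,0,0,0,0,0,0,0,0,0,0,0,0,0,0,0,0,0,0,0,0]' --gripper 110

```text
t: 12.13
position: [0.5328, 0.0471, 0.1317]
tool_rot: [3.141, -0.0, 2.712]
contact_force: [0.3, 0.5, -0.5]
finger_gap: 0.0484
```

```bash
python3 dep.py;  python3 - <<'E'
from h import *
cap("scene","s10"); zoom("s10",220,130,130,130,6,"zs10"); cap("wrist","w10")
E
python3 lean.py w10 2>/dev/null| head -16
```

```text
t 12.1333 rel. to foot-on-strip: upslope -0.2 left 53.3 normal -21.1 mm
F upslope 0.3 left -0.1 normal -0.7 torque [ 0.0013 -0.0317  0.0106] [ 3.1415 -0.0001  2.7121] 0.048429273419602965
239 355 256 293 3972
y -26.0 mm z -16.8 n 204
y -22.0 mm z -19.0 n 400
y -18.0 mm z -21.3 n 437
y -14.0 mm z -23.7 n 430
y -10.0 mm z -25.8 n 446
y -6.0 mm z -28.2 n 454
y -2.0 mm z -30.5 n 478
y 2.0 mm z -32.9 n 468
y 6.0 mm z -35.2 n 459
y 10.0 mm z -36.3 n 195
y 14.0 mm z -35.2 n 1
```

View pics/zs10.png

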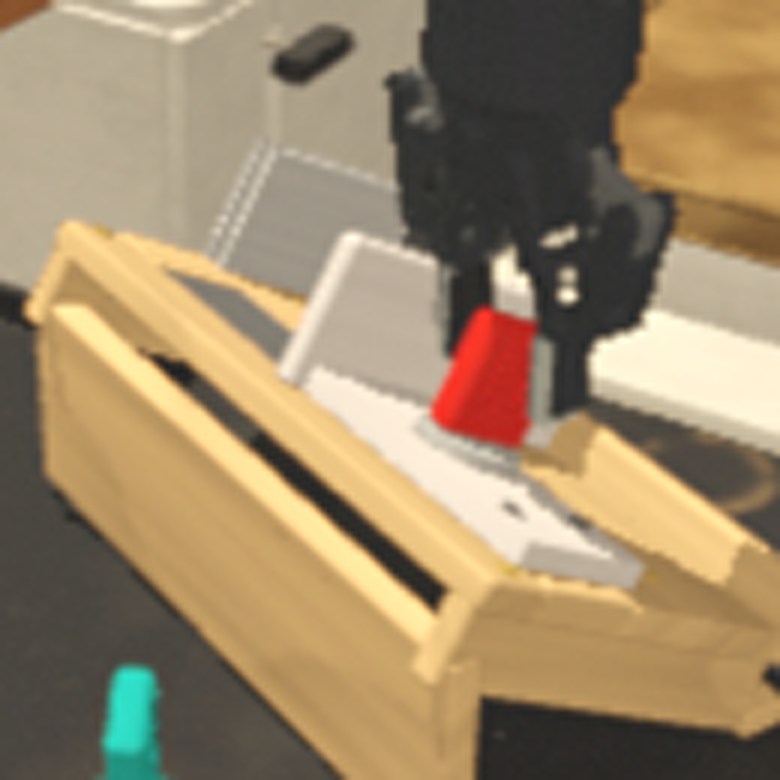

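View pics/w10.png

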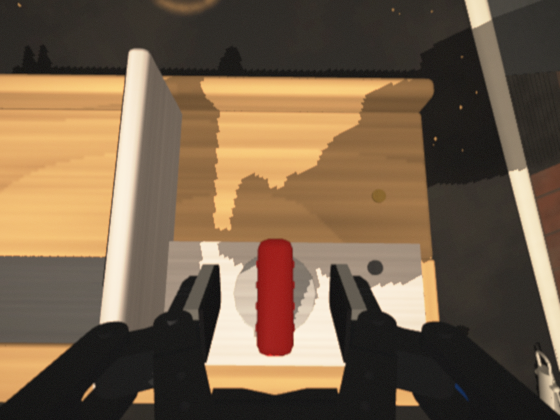

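The collar is now flat on the stop: the wing-top slope measures 29.9° and the collar disc is visible at (275,295). For the quarter turn I'll move upslope and push the wing's uphill end left with the right finger.

arm_command --series '[0,1.3,-0.7,0,0,2.6,-1.2,0,0,2.65,-1.2,0,0,2.65,-1.2,0]'

```text
t: 12.57
position: [0.544, 0.0714, 0.1438]
tool_rot: [3.142, 0.0, 2.713]
contact_force: [-0.6, 0.1, -0.4]
finger_gap: 0.048
```

arm_command --series '[0.5,0,0,0,1,0,0,0,1.4,0,0,0,1.8,0,0,0,2.1,0,0,0,2.4,0,0,0,2.4,0,0,0]'

```text
t: 13.15
position: [0.5221, 0.0812, 0.1443]
tool_rot: [3.141, 0.001, 2.712]
contact_force: [1.6, -0.9, 1.7]
finger_gap: 0.0488
```

```bash
python3 dep.py;  python3 - <<'E'
from h import *
cap("scene","s11"); zoom("s11",220,130,130,130,6,"zs11"); cap("wrist","w11")
E
```

```text
t 13.15 rel. to foot-on-strip: upslope 29.1 left 77.3 normal -23.4 mm
F upslope 0.7 left -1.8 normal 1.6 torque [-0.2424 -0.3376 -0.0153] [3.1412 0.0012 2.7121] 0.04877245683501027
```

View pics/w11.png

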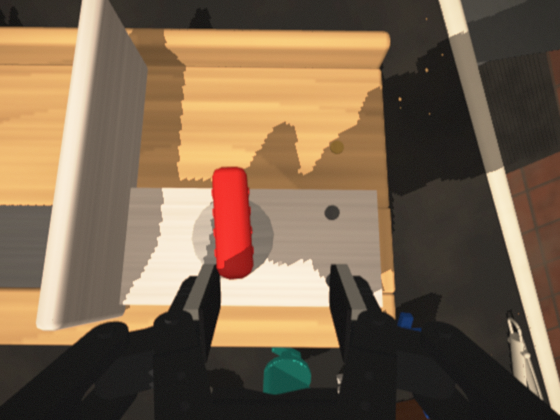

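View pics/zs11.png

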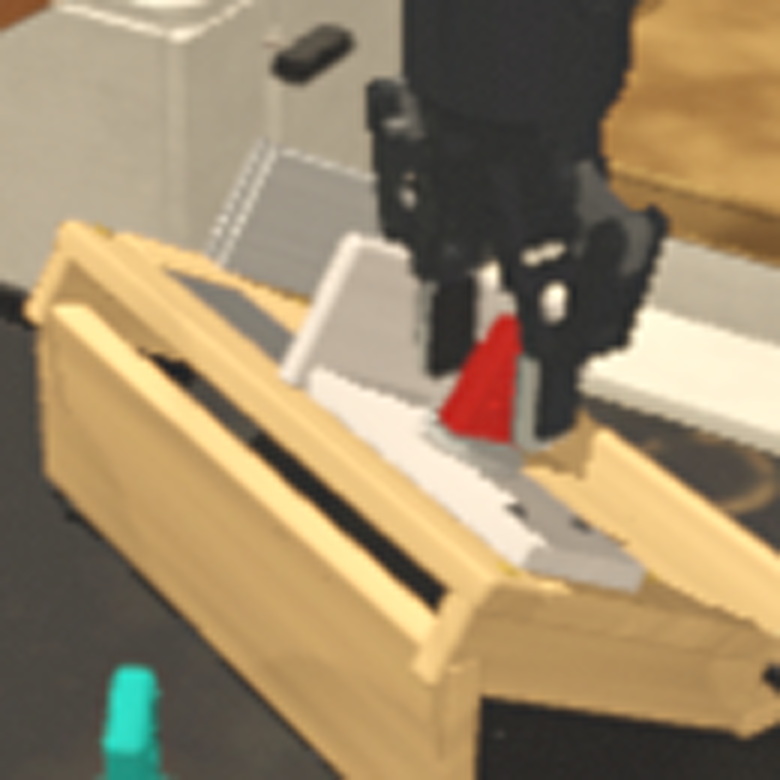

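The wing has started to turn easily: about 9° at 2 N, with its uphill end at image (238,270). Continuing.

arm_command --series '[0.3,0,0,0,0.6,0,0,0,0.9,0,0,0,1.2,0,0,0,1.5,0,0,0,1.5,0,0,0]'

```text
t: 13.75
position: [0.5118, 0.0866, 0.1457]
tool_rot: [3.14, 0.008, 2.712]
contact_force: [14.5, -4.3, 3.5]
finger_gap: 0.0484
```

```bash
python3 dep.py;  python3 - <<'E'
from h import *
cap("wrist","w12")
E
```

```text
t 13.75 rel. to foot-on-strip: upslope 30.3 left 88.9 normal -22.5 mm
F upslope 3.6 left -14.9 normal 1.9 torque [-0.9297 -3.0216  0.1456] [3.1396 0.0082 2.7116] 0.04841608030942644
```

View pics/w12.png

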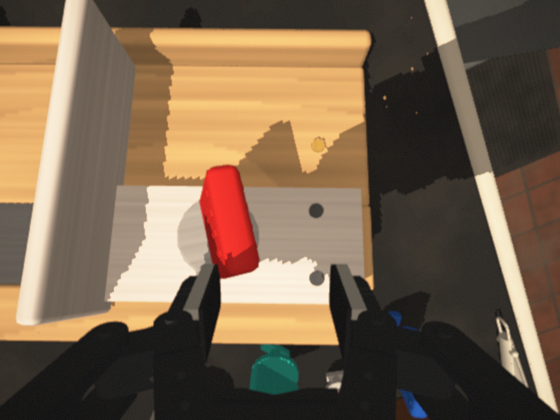

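The force rose to 15 N at about 20°, so the sideways push is probably tipping the screw. I'll back off and look at how it settles.

arm_command --series '[-1,0,0,0,-2,0,0,0,-2.6,0,0,0,-2.6,0,0,0]'

```text
t: 14.13
position: [0.5322, 0.0763, 0.1431]
tool_rot: [-3.141, -0.001, 2.711]
contact_force: [0.2, 0.4, 1.1]
finger_gap: 0.0486
```

```bash
python3 dep.py;  python3 - <<'E'
from h import *
cap("wrist","w13"); cap("scene","s13"); zoom("s13",220,130,130,130,6,"zs13")
p,P,W,k=load("w13")
hsv=cv2.cvtColor(p,cv2.COLOR_RGB2HSV)
m=((hsv[...,0]<8)|(hsv[...,0]>172))&(hsv[...,1]>170)&(hsv[...,2]>80); m[:, :180]=0; m[:,350:]=0; m[300:]=0;m[:130]=0
q=P[m]; q=q[~np.isnan(q[:,0])]
S=np.array([.5904,.0467,.1154])
y=np.radians(155.3); gx=np.array([np.sin(y),-np.cos(y),0]); gy=np.array([np.cos(y),np.sin(y),0]); n=-.5*gx+np.array([0,0,.866]); sx=.866*gx+np.array([0,0,.5])
L=np.c_[(q-S)@sx,(q-S)@gy,(q-S)@n]*1e3
print("wing pts X,Y,Z pct",np.percentile(L,[1,50,99],axis=0))
t=L[L[:,2]>np.percentile(L[:,2],99)-4]; c=t.mean(0); print("top c",c,len(t))
sv=np.linalg.svd(t-c)[2]; print("dirs",sv[0],"normal",sv[2]); print("wing angle from X deg",np.degrees(np.arctan2(sv[0][1],sv[0][0])))
E
```

```text
t 14.1333 rel. to foot-on-strip: upslope 28.2 left 66.1 normal -24.3 mm
F upslope 1.0 left -0.0 normal 0.7 torque [ 0.019   0.0102 -0.0309] [-3.1414 -0.0012  2.7115] 0.04864242146010615
wing pts X,Y,Z pct [[-21.0671  50.9358  20.4329]
 [ -0.1756  64.3115  55.599 ]
 [ 19.1089  75.3369  58.7249]]
top c [-2.4236 65.9731 56.593 ] 3306
dirs [ 0.9796  0.1945 -0.0496] normal [0.0337 0.0843 0.9959]
wing angle from X deg 11.229819602873961
```

View pics/w13.png

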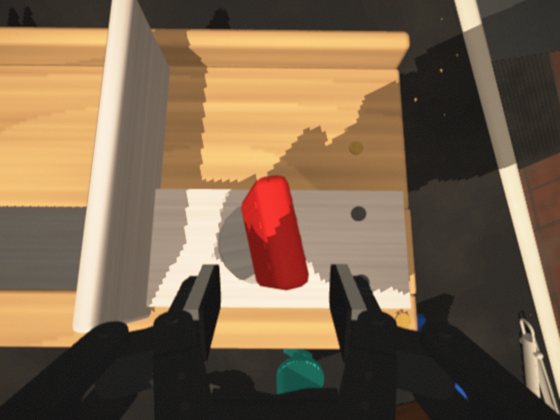

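View pics/zs13.png

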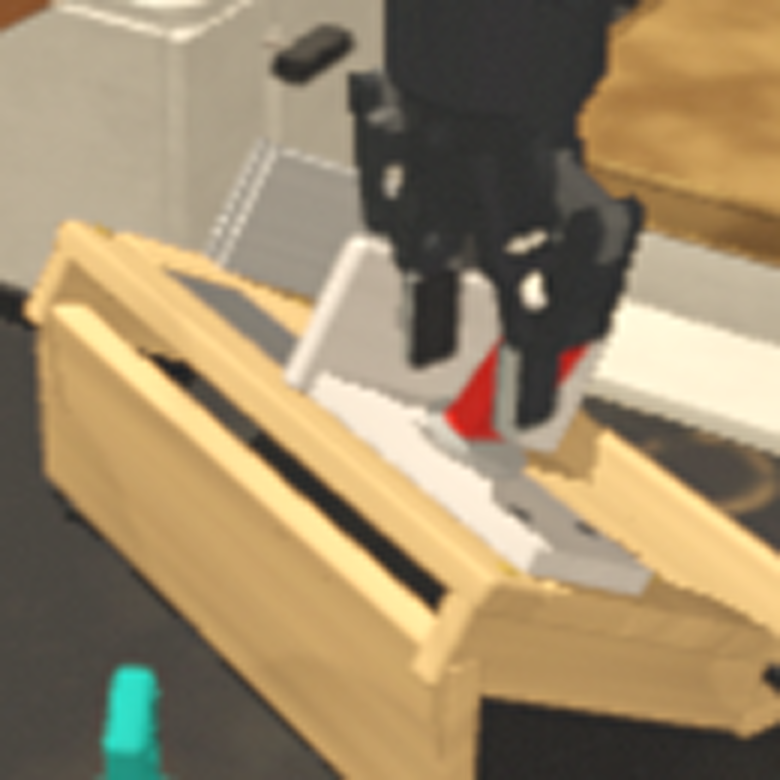

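The wing leans about 11° to the left: I pushed too high and tipped the screw. I'll regrip it at its present angle (about 12°), set it upright and reseat it. After that I'll push at the very bottom of the wing.

arm_command --series '[-0.3,-0.8,0.4,-0.08,-0.5,-1.7,0.8,-0.16,-0.5,-2.5,1.2,-0.2,-0.5,-2.5,1.2,-0.2,-0.5,-2.5,1.2,-0.2]'

```text
t: 14.65
position: [0.5256, 0.052, 0.1315]
tool_rot: [3.141, -0.001, 2.91]
contact_force: [1.1, -0.3, 0.4]
finger_gap: 0.0485
```

```bash
cat > wing.py <<'E'
from h import *
import sys
S=np.array([.5904,.0467,.1154]); y=np.radians(155.3)
gx=np.array([np.sin(y),-np.cos(y),0]); gy=np.array([np.cos(y),np.sin(y),0]); n=-.5*gx+np.array([0,0,.866]); sx=.866*gx+np.array([0,0,.5])
B=np.stack([sx,gy,n])
s=status.sense(); print("t %.2f"%s['t'],"TCP XYZ",B@(s['position']-S)*1e3,"F",B@s['contact_force'],"yaw",s['tool_rot'][2],s['finger_gap'])
if len(sys.argv)>1:
    cap("wrist",sys.argv[1])
E
python3 wing.py w14
```

```text
t 14.65 TCP XYZ [-11.2397  61.069   25.1005] F [ 0.2934 -1.1201  0.2381] yaw 2.910004336170636 0.04845529094552217
```

View pics/w14.png

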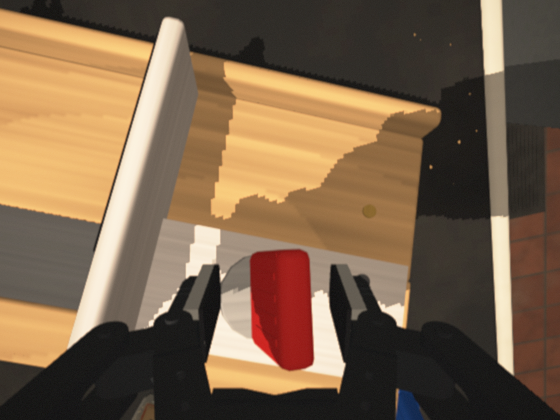

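The wing is now parallel to the pads and leaning right in the image. Closing on it, then setting it upright and pressing it home.

arm_command --series '[0,0,0,0,-0.2,0,0,0,-0.4,0,0,0,-0.6,0,0,0,-0.8,0,0,0,-0.8,0.15,0.26,0,-0.8,0.15,0.26,0]' --gripper 255

```text
t: 15.28
position: [0.5374, 0.0488, 0.1331]
tool_rot: [-3.137, 0.008, 2.91]
contact_force: [-0.1, -12.0, 17.9]
finger_gap: 0.0134
```

```bash
python3 wing.py w15; python3 lean.py w15 2>/dev/null|head -12;python3 - <<'E'
from h import *
cap("scene","s15"); zoom("s15",220,130,130,130,6,"zs15")
E
```

```text
t 15.28 TCP XYZ [-8.667  49.015  25.3972] F [-0.5754 -4.9065 20.9562] yaw 2.9098634271117376 0.013448981141078809
226 341 256 294 4027
y -30.0 mm z -15.8 n 314
y -26.0 mm z -18.2 n 407
y -22.0 mm z -20.6 n 463
y -18.0 mm z -23.2 n 443
y -14.0 mm z -25.8 n 495
y -10.0 mm z -28.5 n 473
y -6.0 mm z -31.1 n 482
y -2.0 mm z -33.6 n 485
y 2.0 mm z -35.8 n 410
y 6.0 mm z -35.9 n 55
```

View pics/zs15.png

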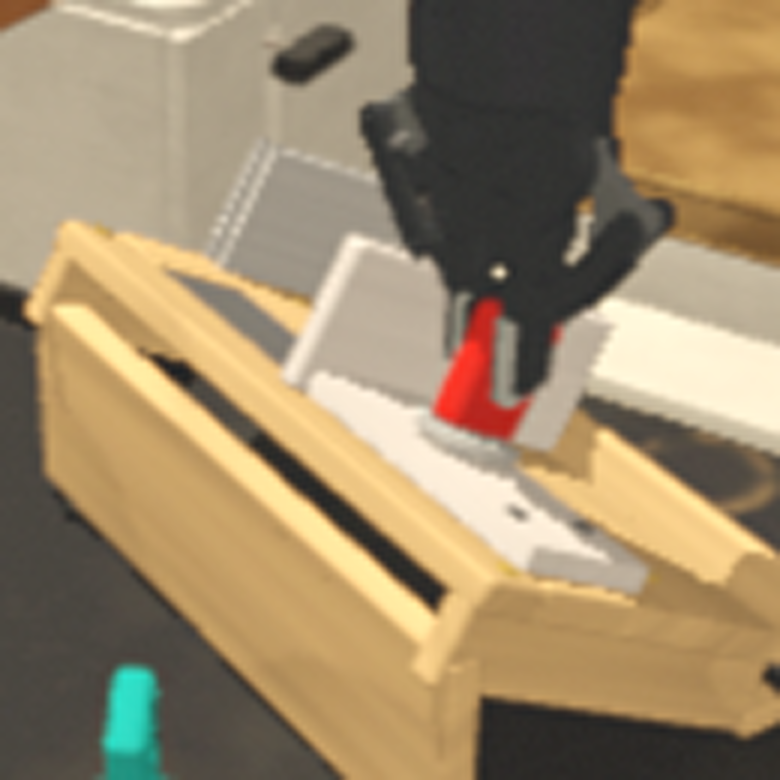

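View pics/w15.png

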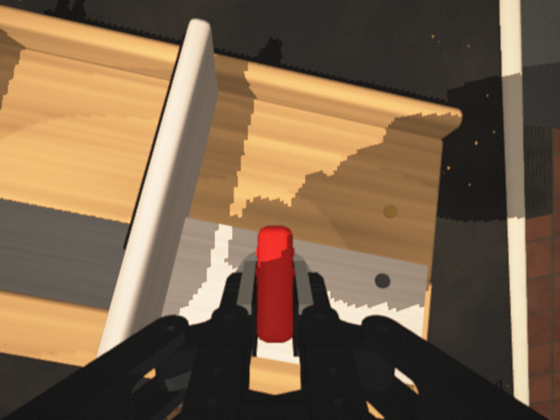

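The screw is upright again, held at 11°, with 21 N of normal contact, so it's seated. Next I release to a modest gap and lift so only the wing's top sits between the fingertips. Then I turn it as a loose wrench, which gives a pure couple and shouldn't tip it.

arm_command --series '[0.2,-0.1,-0.2,0,0.4,-0.15,-0.26,0,0.4,-0.15,-0.26,0]'

```text
t: 15.63
position: [0.5356, 0.049, 0.1332]
tool_rot: [-3.141, 0.012, 2.91]
contact_force: [22.8, -5.9, -11.5]
finger_gap: 0.0132
```

arm_command --series '[0,0,0,0,0,0,0,0,0,0,0,0,0,0,0,0,0,0,0,0]' --gripper 165

```text
t: 16.05
position: [0.5299, 0.051, 0.1316]
tool_rot: [3.142, -0.001, 2.912]
contact_force: [-0.6, -1.0, -0.6]
finger_gap: 0.0301
```

```bash
python3 wing.py w16; python3 lean.py w16 2>/dev/null|head -14
```

```text
t 16.05 TCP XYZ [-10.4058  56.7925  24.6805] F [-1.3647  0.1041  0.0378] yaw 2.9122027244649114 0.0301230748796732
224 339 251 288 4088
y -30.0 mm z -16.4 n 397
y -26.0 mm z -18.7 n 424
y -22.0 mm z -20.9 n 441
y -18.0 mm z -23.2 n 447
y -14.0 mm z -25.4 n 470
y -10.0 mm z -27.7 n 485
y -6.0 mm z -30.1 n 460
y -2.0 mm z -32.2 n 493
y 2.0 mm z -34.2 n 399
y 6.0 mm z -34.4 n 72
```

View pics/w16.png

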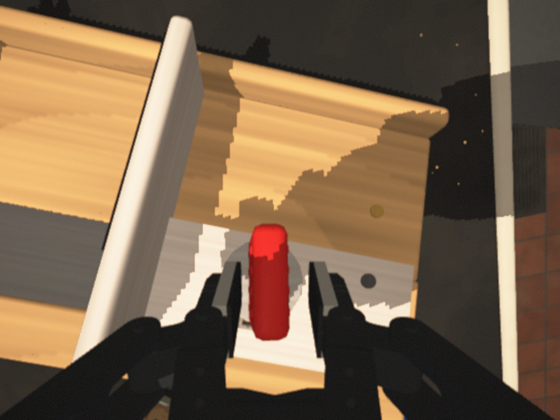

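The screw is upright and home again: top Z is 53.4 mm against 54, and Y is 52.2. Now the lift and the wrench turn.

arm_command --series '[-0.35,0,0,0,-0.35,-0.61,-1.23,0,-0.35,-0.61,-1.23,0]'

```text
t: 16.35
position: [0.5329, 0.0432, 0.1463]
tool_rot: [-3.141, 0.002, 2.912]
contact_force: [0.3, -0.7, 0.0]
finger_gap: 0.0304
```

arm_command --series '[0,0,0,-0.08,0,0,0,-0.16,0,0,0,-0.24,0,0,0,-0.32,0,0,0,-0.4,0,0,0,-0.48,0,0,0,-0.56,0,0,0,-0.56]'

```text
t: 17.02
position: [0.5322, 0.0438, 0.1446]
tool_rot: [-3.141, 0.0, -2.808]
contact_force: [-0.9, -1.1, 1.2]
finger_gap: 0.03
```

```bash
python3 wing.py w17
```

```text
t 17.02 TCP XYZ [-8.7662 51.696  38.7492] F [-0.5718  0.3923  1.7423] yaw -2.807987699728616 0.03001923119894335
```

View pics/w17.png

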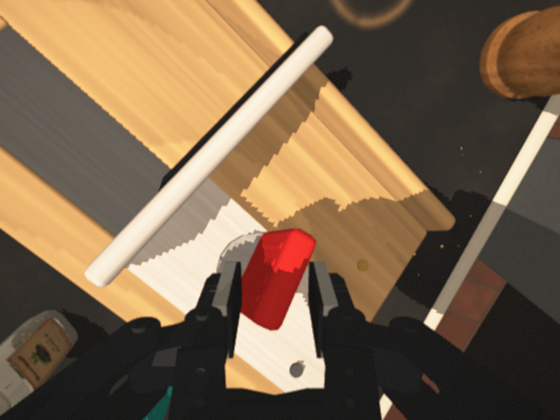

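arm_command --series '[0,0,0,-0.06,0,0,0,-0.12,0,0,0,-0.18,0,0,0,-0.24,0,0,0,-0.3,0,0,0,-0.36,0,0,0,-0.4,0,0,0,-0.4]'

```text
t: 17.73
position: [0.5322, 0.0435, 0.1446]
tool_rot: [-3.141, -0.0, -2.413]
contact_force: [-2.3, -3.5, 2.8]
finger_gap: 0.0301
```

```bash
python3 wing.py w18
```

```text
t 17.73 TCP XYZ [-9.0045 51.509  38.9171] F [-2.1661  0.5986  4.5355] yaw -2.4127607623820775 0.0300763762318374
```

View pics/w18.png

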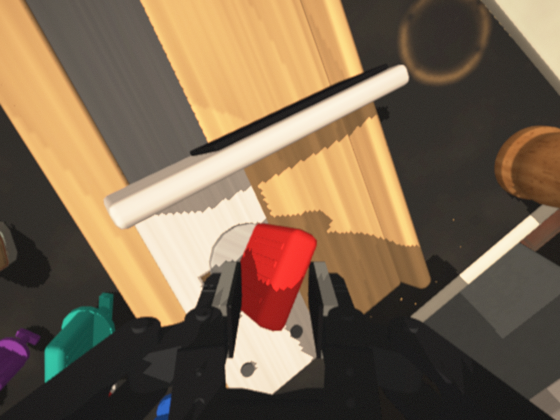

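arm_command --series '[0,0,0,-0.06,0,0,0,-0.12,0,0,0,-0.18,0,0,0,-0.24,0,0,0,-0.3,0,0,0,-0.36,0,0,0,-0.42,0,0,0,-0.42]'

```text
t: 18.45
position: [0.5318, 0.0424, 0.1448]
tool_rot: [-3.141, -0.003, -1.993]
contact_force: [-6.9, -10.6, 7.6]
finger_gap: 0.0302
```

```bash
python3 wing.py w19; python3 -c "
from h import *
print(status.sense()['qpos']); cap('scene','s19'); zoom('s19',220,130,130,130,6,'zs19')"
```

```text
t 18.45 TCP XYZ [-9.9027 51.4414 39.693 ] F [-7.0142  1.8778 12.8472] yaw -1.9926110220689983 0.030247382076866797
[-0.1638 -0.0974 -0.2614  1.4068 -0.0036 -2.8808]
```

View pics/w19.png

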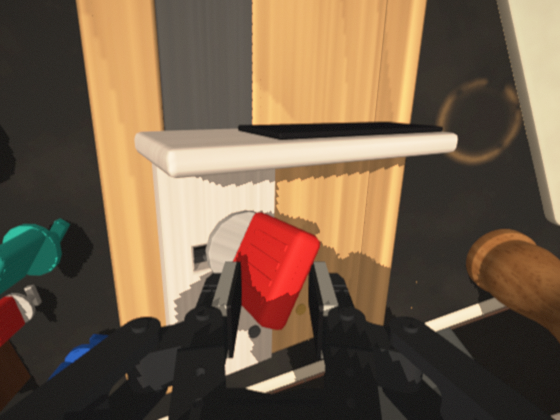

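View pics/zs19.png

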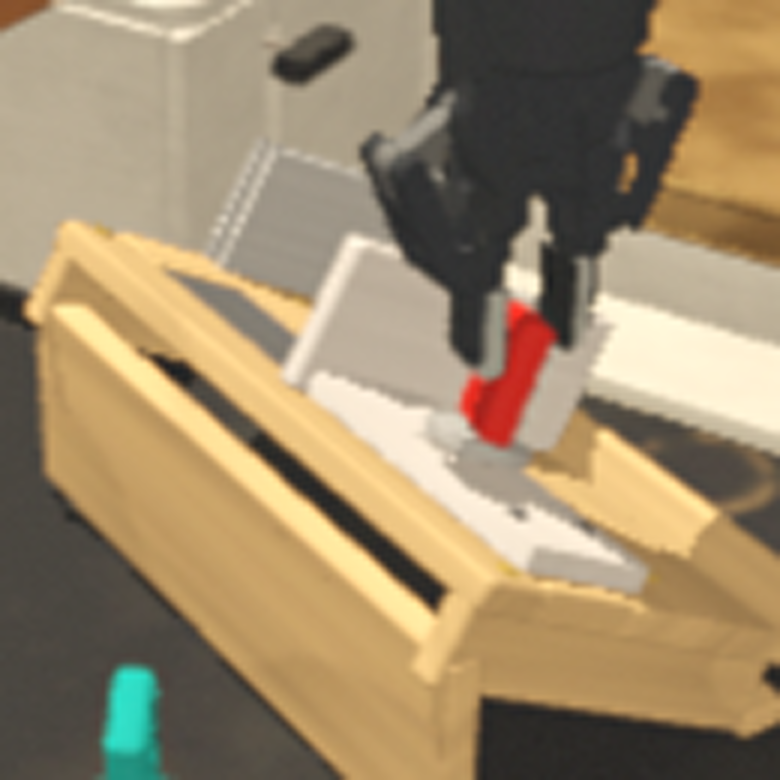

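The wing has turned to roughly 65° and the wrist joint is near its end stop. Next I withdraw along the normal, turn the hand back, and square the wing from uphill with the closed fingers' flat side.

arm_command --series '[0,0,0,0.1,0,0,0,0.15,1,0,-1.7,0.15,2,0,-3.5,0.15,3,0,-5.2,0.25,3,0,-5.2,0.25]'

```text
t: 19.05
position: [0.5211, 0.0155, 0.1996]
tool_rot: [-3.137, 0.002, -2.25]
contact_force: [0.9, -0.4, 0.8]
finger_gap: 0.0303
```

arm_command --series '[0,0,0,0.12,0,0,0,0.24,0,0,0,0.36,0,0,0,0.48,0,0,0,0.6,0,0,0,0.72,0,0,0,0.84,0,0,0,0.96,0,0,0,1.08,0,0,0,1.2,0,0,0,1.32,0,0,0,1.32]' --gripper 255

```text
t: 20.05
position: [0.5199, 0.0171, 0.1955]
tool_rot: [3.141, -0.0, 2.715]
contact_force: [1.2, -0.5, 0.3]
finger_gap: -0.0004
```

```bash
python3 wing.py w20; python3 -c "
from h import *
print(status.sense()['qpos']); cap('scene','s20'); zoom('s20',220,130,130,130,6,'zs20'); cap('top','t20'); zoom('t20',250,130,130,110,6,'zt20')"
```

```text
t 20.05 TCP XYZ [-8.7694 51.6894 97.5015] F [ 0.2287 -1.3298  0.243 ] yaw 2.7154399406839245 -0.0003702440302232887
[-0.2193 -0.1443 -0.213   1.5024  0.0006 -1.3717]
```

View pics/w20.png

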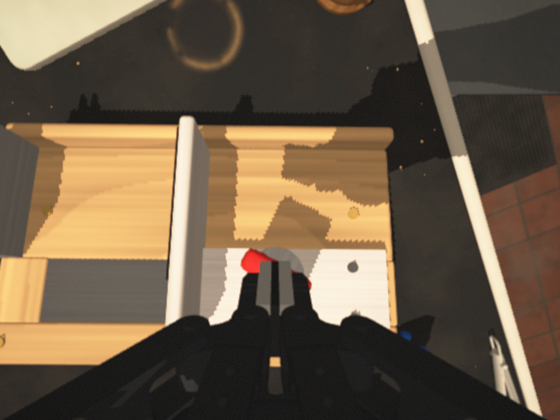

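View pics/zs20.png

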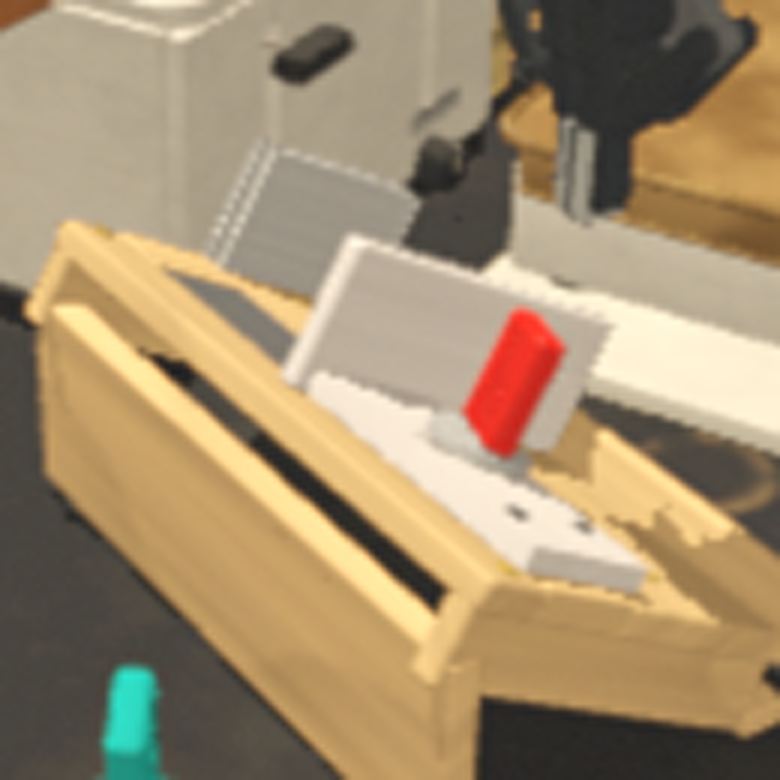

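arm_command --series '[0.2,2.2,0.5,0,0.4,4.4,1,0,0.4,5.7,3.3,0,0.4,7.1,5.7,0,0.4,7.1,5.7,0,0.4,7.1,5.7,0]'

```text
t: 20.7
position: [0.544, 0.0837, 0.1378]
tool_rot: [-3.141, -0.003, 2.725]
contact_force: [0.3, -0.6, 0.3]
finger_gap: 0.0001
```

```bash
python3 wing.py w21; python3 -c "
from h import *
cap('scene','s21'); zoom('s21',220,130,130,130,6,'zs21')"
```

```text
t 20.70 TCP XYZ [23.5001 57.5635 12.2778] F [-0.1752 -0.4912  0.46  ] yaw 2.7252397039743683 0.0001421920577573608
```

View pics/w21.png

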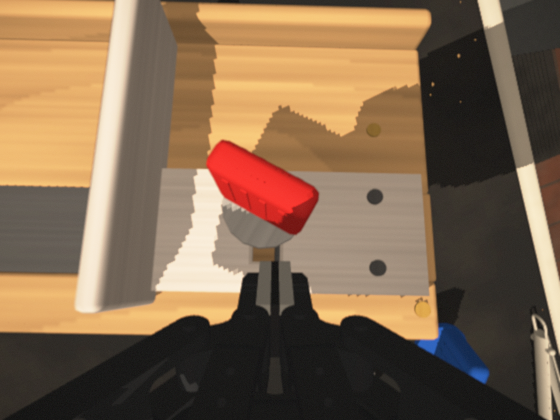

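View pics/zs21.png

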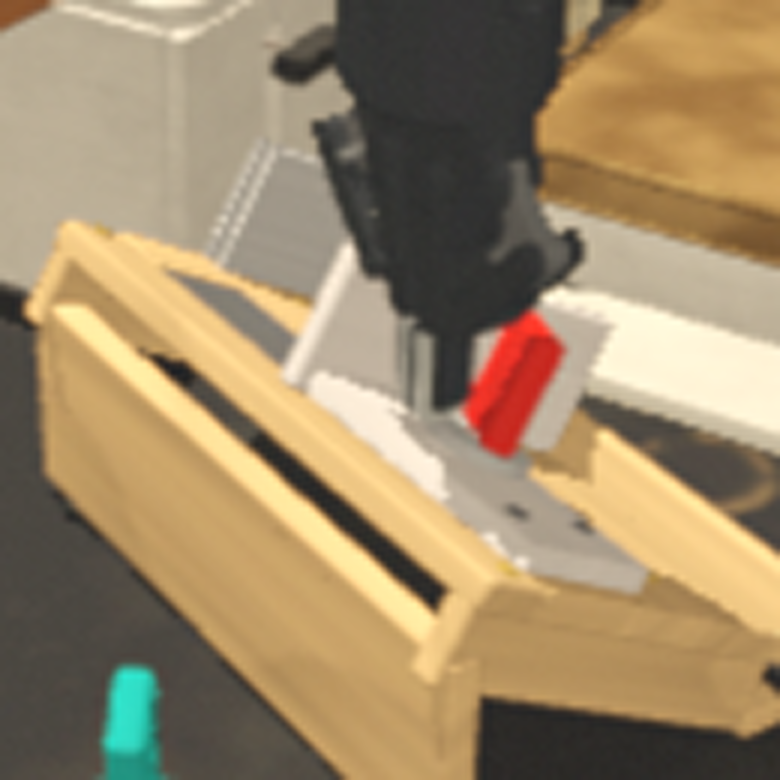

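A clear view: the wing is at about 60°, centred at (263,187), with the closed fingertips uphill of it at (275,265). Pushing downslope slowly.

arm_command --series '[0,-0.25,0.15,0.01,0,-0.5,0.29,0.015,0,-0.7,0.4,0.015,0,-0.9,0.52,0.015,0,-1.05,0.61,0.015,0,-1.2,0.69,0.015,0,-1.35,0.78,0.015,0,-1.35,0.78,0.015]'

```text
t: 21.47
position: [0.5396, 0.0707, 0.1311]
tool_rot: [3.141, -0.0, 2.707]
contact_force: [0.3, 0.3, 0.8]
finger_gap: 0.0
```

```bash
python3 wing.py w22
```

```text
t 21.47 TCP XYZ [ 8.3521 56.2121 13.3306] F [ 0.7276 -0.1823  0.4737] yaw 2.7069146975432967 3.2198477657549756e-05
```

View pics/w22.png

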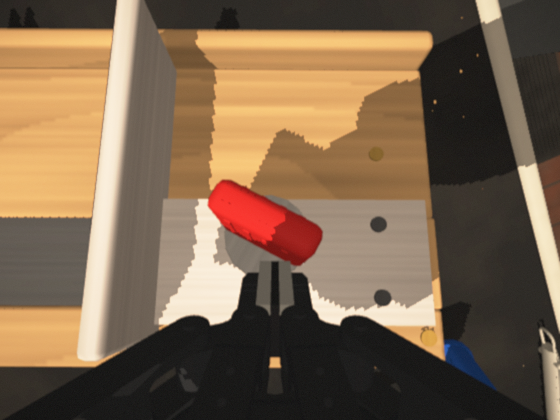

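arm_command --series '[0,-0.15,0.09,0,0,-0.3,0.17,0,0,-0.45,0.26,0,0,-0.6,0.35,0,0,-0.7,0.4,0,0,-0.7,0.4,0]'

```text
t: 22.02
position: [0.538, 0.0657, 0.129]
tool_rot: [3.137, 0.002, 2.708]
contact_force: [1.1, 9.3, 9.5]
finger_gap: -0.0002
```

```bash
python3 wing.py w23
```

```text
t 22.02 TCP XYZ [ 2.784  55.6041 14.0466] F [12.4593  2.8466  3.8057] yaw 2.7078685828597213 -0.00016905516502582025
```

View pics/w23.png

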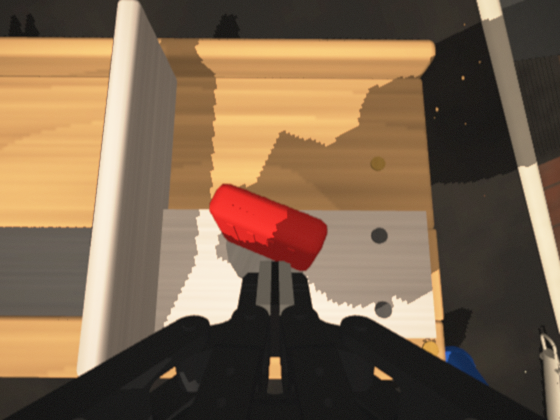

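The wing is at about 70°, but I'm pushing near its centre, so the shank has bottomed in the slot at 12 N. I'll shift the contact about 11 mm left for leverage.

arm_command --series '[0,0.4,-0.23,0,0.5,0.7,-0.4,0,1.1,0.7,-0.4,0,1.1,0.5,-0.29,0,1.1,0.35,-0.2,0,1.1,0.25,-0.14,0,1.1,0.15,-0.09,0,1.1,0.15,-0.09,0]'

```text
t: 22.73
position: [0.5272, 0.0704, 0.128]
tool_rot: [3.141, -0.0, 2.707]
contact_force: [-0.2, 3.9, 3.8]
finger_gap: 0.0
```

```bash
python3 wing.py w24
```

```text
t 22.73 TCP XYZ [ 2.1064 67.292  13.3515] F [4.9356 1.8556 1.57  ] yaw 2.7068135619940112 3.806471960769286e-05
```

View pics/w24.png

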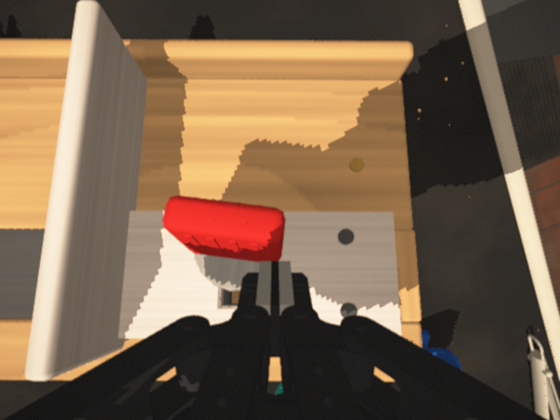

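arm_command --series '[0,-0.1,0.06,0,0,-0.2,0.11,0,0,-0.2,0.11,0,0,0.6,-0.35,0,0,1.2,-0.7,0,0,1.2,-0.7,0]'

```text
t: 23.28
position: [0.5332, 0.0819, 0.1358]
tool_rot: [-3.142, 0.001, 2.707]
contact_force: [0.3, -0.6, -0.5]
finger_gap: -0.0
```

```bash
python3 wing.py w25
cat > wa.py <<'E'
from h import *
import sys
from wing import B,S
p,P,W,k=load(sys.argv[1])
hsv=cv2.cvtColor(p,cv2.COLOR_RGB2HSV)
m=((hsv[...,0]<8)|(hsv[...,0]>172))&(hsv[...,1]>170)&(hsv[...,2]>80)
L=(P-S)@B.T*1e3
with np.errstate(invalid='ignore'):
    m&=(abs(L[...,0]+10)<35)&(abs(L[...,1]-52)<35)&(L[...,2]>5)&(L[...,2]<70)
q=L[m]; zt=np.percentile(q[:,2],98)
print("n",len(q),"XYZ pct5",np.percentile(q,2,axis=0),"pct98",np.percentile(q,98,axis=0))
# RANSAC planes
rng=np.random.default_rng(0)
rem=q
for it in range(2):
    best=None
    for _ in range(300):
        a=rem[rng.choice(len(rem),3,replace=False)]; nn=np.cross(a[1]-a[0],a[2]-a[0]); l=np.linalg.norm(nn)
        if l<20: continue
        nn/=l; w=abs((rem-a[0])@nn)<.7
        if best is None or w.sum()>best.sum(): best=w
    pts=rem[best]; c=pts.mean(0); sv=np.linalg.svd(pts-c,full_matrices=False)[2]
    print("plane n",len(pts),"c",c,"normal",sv[2],"long",sv[0],"extent",np.ptp((pts-c)@sv[0]),np.ptp((pts-c)@sv[1]))
    rem=rem[~best]
    if len(rem)<200: break
E
python3 wa.py w25
```

```text
t 23.28 TCP XYZ [17.1841 66.6594 13.6379] F [-0.5986 -0.466  -0.2151] yaw 2.7074111192385573 -5.051816639998283e-06
t 23.33 TCP XYZ [16.6213 66.844  13.4755] F [-1.0643  0.0192 -0.1688] yaw 2.7075796426228393 0.00017184988498949593
n 6568 XYZ pct5 [-22.8939  28.6909  16.6818] pct98 [-6.9129 68.4056 56.2909]
plane n 2644 c [-9.3776 48.2757 38.4258] normal [ 0.9932 -0.0541  0.1034] long [ 0.0933 -0.1638 -0.9821] extent 48.18344475923634 43.919732008646875
plane n 2225 c [-17.2759  48.1029  55.0028] normal [-0.0564  0.0039  0.9984] long [ 0.0526  0.9986 -0.001 ] extent 41.730368379459364 11.51714232111327
```

View pics/w25.png

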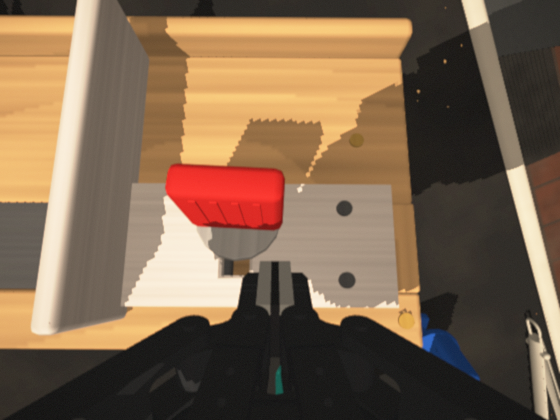

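```bash
python3 -c "
from h import *
cap('scene','s26'); zoom('s26',250,165,80,80,9,'zs26'); zoom('w25',150,140,170,160,4,'zw25')"
```

```text
(no output)
```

View pics/zs26.png

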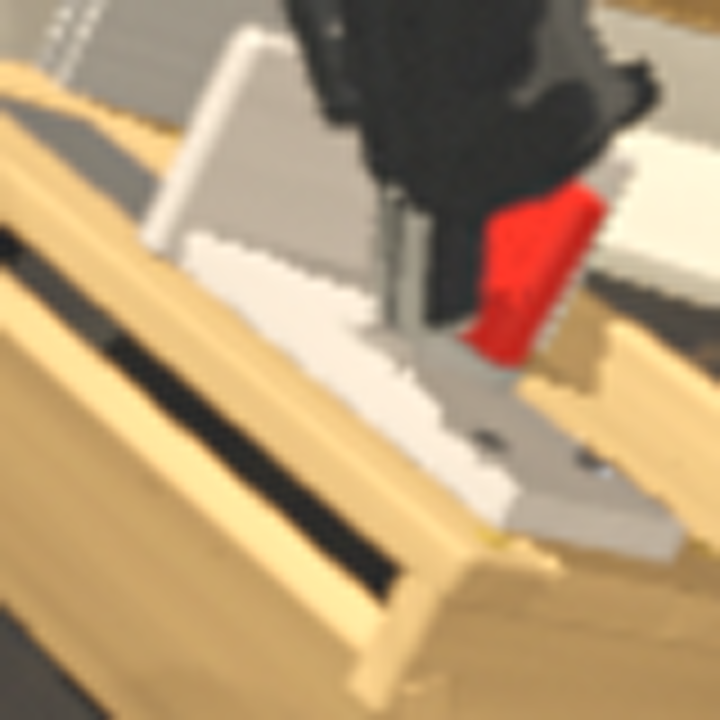

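View pics/zw25.png

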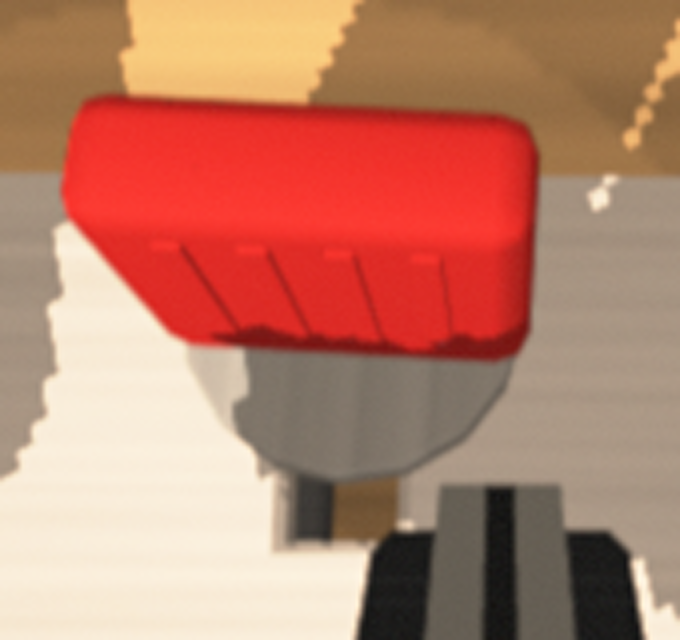

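The wing now lies about 3° off the slide direction, but it leans about 3–4° downslope, so the collar isn't flat. I'll go round to the downslope side and nudge the wing's top uphill with the flat of the closed fingers, which should also square it.

arm_command --series '[0,-1.9,-3.3,0,0,-3.8,-6.6,0,-0.6,-6.8,-5.2,0,-1.3,-9.9,-3.1,0,-1.8,-9.9,-3.1,0,-1.8,-8.5,-0.7,0,-1.8,-7.2,1.7,0,-1.8,-7.2,1.7,0,-1.8,-7.2,1.7,0]'

```text
t: 24.18
position: [0.5173, 0.009, 0.117]
tool_rot: [-3.141, -0.003, 2.708]
contact_force: [-0.1, 0.6, 0.5]
finger_gap: -0.0002
```

```bash
python3 wing.py w27; python3 wa.py w27;python3 -c "
from h import *
cap('scene','s27'); zoom('s27',230,145,120,110,6,'zs27')"
```

```text
t 24.18 TCP XYZ [-55.3319  50.6526  33.7599] F [0.6924 0.3416 0.1458] yaw 2.707962063271916 -0.0002496446675721542
t 24.23 TCP XYZ [-54.6802  49.6832  35.0651] F [ 0.2438 -0.0072  0.4561] yaw 2.7076173740689997 -0.00016428493633061295
n 453 XYZ pct5 [-24.1115  46.4876  51.7191] pct98 [-12.6368  51.3544  57.0723]
plane n 265 c [-17.68    48.8389  55.1721] normal [-0.0901 -0.1664  0.9819] long [0.9949 0.0291 0.0962] extent 11.497675728668744 5.7942844926635395
```

View pics/w27.png

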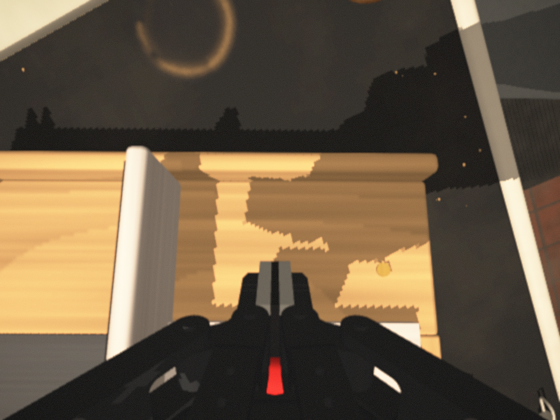

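View pics/zs27.png

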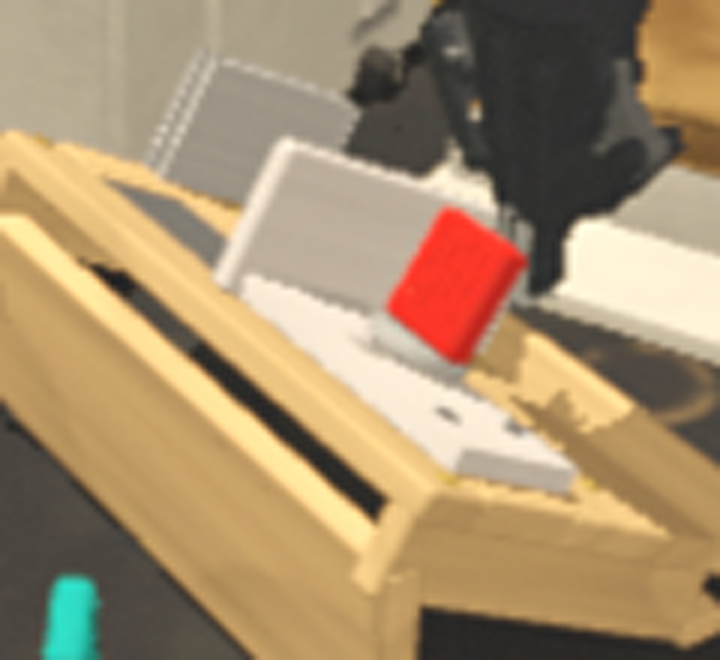

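arm_command --series '[0,0.3,-0.17,0,0,0.6,-0.35,0,0,0.8,-0.46,0,0,0.95,-0.55,0,0,1.1,-0.64,0,0,1.1,-0.64,0]'

```text
t: 24.83
position: [0.5233, 0.0183, 0.1249]
tool_rot: [-3.141, 0.001, 2.707]
contact_force: [-2.0, -2.5, 0.6]
finger_gap: -0.0003
```

```bash
python3 wing.py;python3 -c "
from h import *
cap('scene','s28'); zoom('s28',230,145,120,110,6,'zs28')"
```

```text
t 24.83 TCP XYZ [-41.8618  49.1232  35.1708] F [-2.4379  0.7935  2.0928] yaw 2.7070007056995964 -0.0003148225431011255
```

View pics/zs28.png

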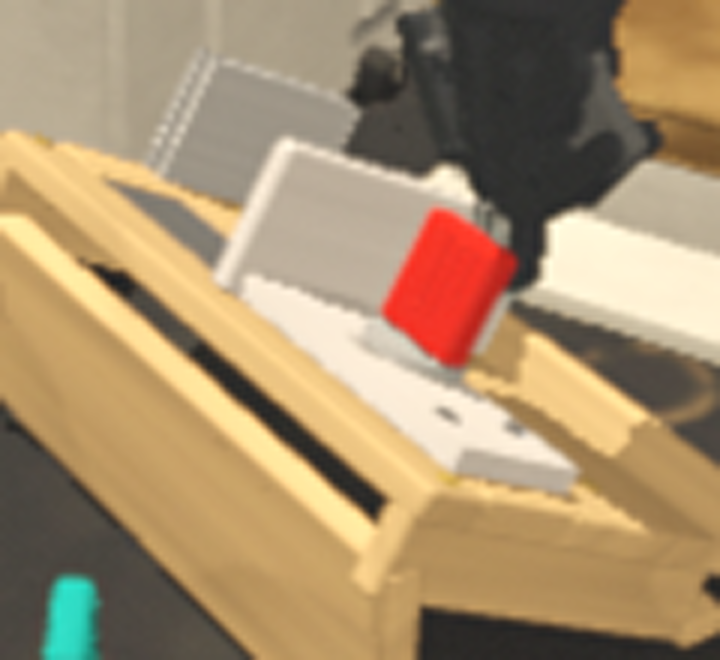

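arm_command --series '[0,-0.9,0.5,0,0,-1.3,0.75,0,0,-2.9,-2,0,0,-4.4,-4.8,0,0,-1.2,-6.6,0,0,2,-8.4,0,0,3,-9,0,0,3,-9,0,0,3,-9,0]'

```text
t: 25.63
position: [0.5355, 0.0456, 0.214]
tool_rot: [-3.142, -0.001, 2.708]
contact_force: [-0.1, -0.3, -0.1]
finger_gap: -0.0002
```

```bash
python3 wing.py w29; python3 wa.py w29;python3 -c "
from h import *
cap('scene','s29'); zoom('s29',230,145,120,110,6,'zs29')"
```

```text
t 25.63 TCP XYZ [28.5617 49.4452 97.3451] F [-0.3802 -0.0502  0.0589] yaw 2.7079029874269414 -0.00016070772509873475
t 25.68 TCP XYZ [27.8601 49.6601 97.1597] F [-0.3004  1.006  -0.2023] yaw 2.707104714890858 -0.00023564583305809637
n 1986 XYZ pct5 [-17.8988  28.9622  18.1325] pct98 [-4.66   68.0171 54.9698]
plane n 807 c [-12.0873  49.0704  53.5804] normal [0.019  0.0124 0.9997] long [ 0.0297  0.9995 -0.013 ] extent 41.40939405651672 11.95804894462831
plane n 608 c [-5.5726 48.1441 37.3136] normal [ 0.9989 -0.0445  0.017 ] long [ 0.0162 -0.0191 -0.9997] extent 39.92856278115045 39.08915843753109
```

View pics/w29.png

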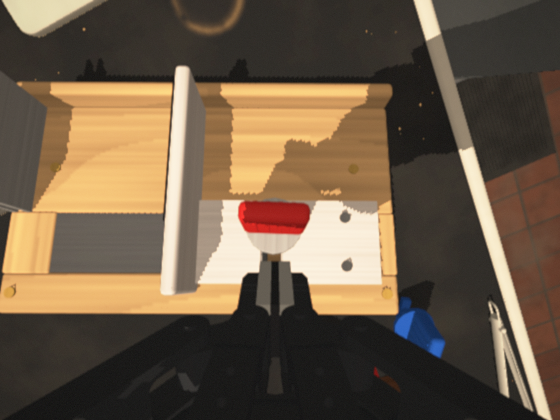

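View pics/zs29.png

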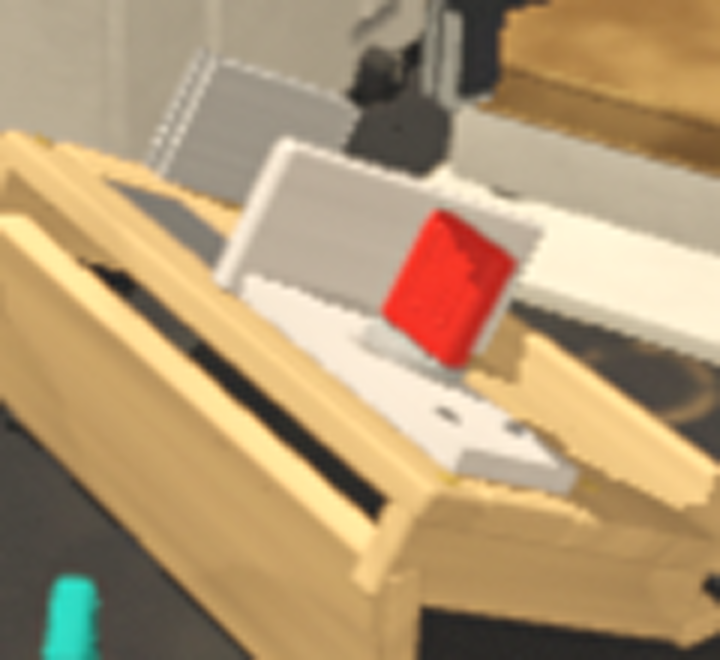

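The screw is upright (normal within 1.3°), its top is at 53.6 mm (home gives about 54), and the wing is 2–3° off the slide direction. I'll lift clear, then check that it stays put and that the bystanders haven't moved.

arm_command --series '[0,-1,-3,0,0,-2,-6,0,0,-2,-6,0,0,-2,-6,0,0,-2,-6,0,0,-2,-6,0,0,-2,-6,0,0,-2,-6,0]'

```text
t: 26.45
position: [0.5268, 0.0277, 0.2735]
tool_rot: [-3.141, -0.002, 2.707]
contact_force: [-0.0, -0.2, -0.4]
finger_gap: 0.0002
```

```bash
python3 wing.py w30; python3 wa.py w30;python3 - <<'E'
from h import *
cap('top','t30'); cap('scene','s30')
a=np.load('scene0.npz')['p'].astype(int); b=np.load('s30.npz')['p'].astype(int)
a2=np.load('top0.npz')['p'].astype(int); b2=np.load('t30.npz')['p'].astype(int)
for n,x,y,(u0,v0,u1,v1) in [("mug top",a2,b2,(138,135,188,190)),("cocoa top",a2,b2,(212,138,246,176)),("mill top",a2,b2,(360,262,402,298)),("mug scene",a,b,(105,260,180,335)),("cocoa scene",a,b,(178,215,212,275)),("mill scene",a,b,(365,162,402,240)),("decoys top",a2,b2,(195,175,250,262))]:
    d=abs(x-y).max(2)[v0:v1,u0:u1]; print(n,"frac changed>40: %.3f"%(d>40).mean())
E
```

```text
t 26.45 TCP XYZ [ 41.0788  49.7981 158.803 ] F [-0.3682 -0.0702 -0.232 ] yaw 2.7071126639980014 0.00019816592959543382
t 26.50 TCP XYZ [ 41.2538  49.7358 158.954 ] F [-0.057  -0.2745 -0.5712] yaw 2.707257435033297 0.00011554650303538802
n 1203 XYZ pct5 [-17.6821  28.9012  16.9386] pct98 [-4.5715 68.2483 54.8628]
plane n 496 c [-11.939   48.7543  53.4431] normal [-0.0548 -0.0038 -0.9985] long [ 0.0285  0.9996 -0.0054] extent 41.30761540443857 12.193148644254187
plane n 395 c [-5.472  48.1229 36.3284] normal [ 0.999  -0.0425  0.0121] long [ 0.0177  0.1337 -0.9909] extent 42.13261472866368 41.62505466380122
mug top frac changed>40: 0.000
cocoa top frac changed>40: 0.000
mill top frac changed>40: 0.731
mug scene frac changed>40: 0.000
cocoa scene frac changed>40: 0.000
mill scene frac changed>40: 0.008
decoys top frac changed>40: 0.000
```

View pics/t30.png

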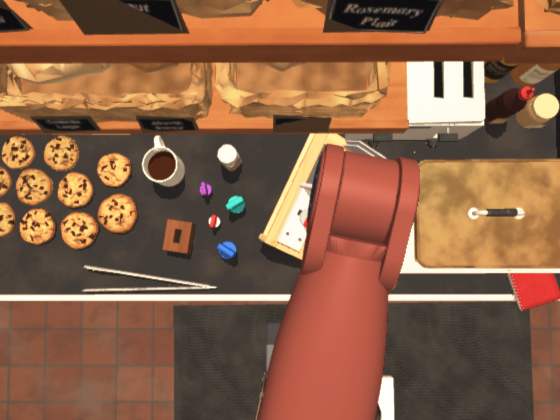

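View pics/w30.png

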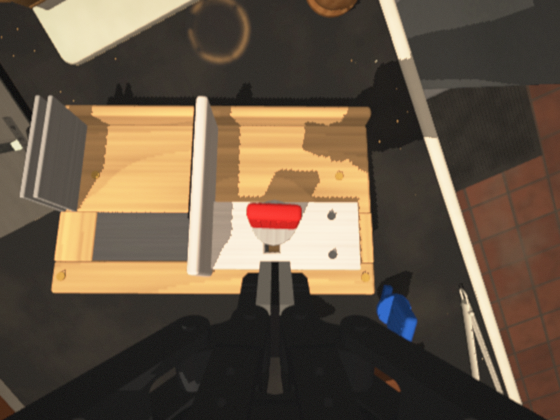

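The mug, the shaker and the decoys are unchanged in both fixed views. The mill is unchanged in the scene view and hidden by the arm in the top view. The wing lies along the slide at (273,215), steady. Handing in.

```bash
python3 -c "
from bench import finish_job
print(finish_job())"
```

```text
the job is handed in; nothing more can be done
None
```

The stop is set and locked, and I handed the job in at about 26.5 s. The red screw is through both slots with its collar down on the stop, the wing lies along the slide, and the gripper has let go.

**What I did:**
- I took the screw from the rest and tilted it about 27° in the grip, using the rest's slot edge.
- I put it through the stop's slot and slid the stop about 53 mm to the left until the foot dropped into the hidden slot, then pressed it home.
- The first attempt at the quarter turn pushed too high on the wing and tipped the screw. I regripped it, reseated it and turned it with loosely open fingers, then squared and straightened it with closed fingers.

**Last checks:**
- **Seating:** the wing's top is 53.4 mm above the stop, where 54 mm is fully home. The measured tilt was 1.3° at the first check and about 3° from farther away, so those two disagree a little.
- **Wing direction:** it is about 2° off the slide direction.
- **Position:** the screw sits about 12 mm down the slot by my measurement. The given limit is 11 mm, and the difference is within my error of about 2 mm.
- **Steadiness:** it did not move between the last two looks, 0.8 s apart, and nothing was touching it.
- **Other items:** the mug, the shaker and the look-alike screws are unchanged in the pictures. The mill is unchanged in the scene view, but the arm hid it in the top view.

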